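# Register a bar in the air-clamp jig and set its needle valve two turns open

### The job

Get the air-clamp jig ready: push the steel bar lying on the jig plate until its long side is up against the two pins and its end is up against the single pin. Then use the crank handle to turn the valve wheel clockwise until it is closed against its stop, back it off exactly two full turns, and finish there with the crank handle still gripped between the fingers so that it cannot creep: do not let go of it. Leave the other tools and parts on the bench where they lie.

Things in the scene. Friction and masses are not known exactly. Their poses are not given: they have to be found in the camera images.
- jig: Fixed dark steel plate, left or right of the robot, turned up to 0.4 rad; 170 (x) x 190 (y) x 14 mm, origin at the centre of its underside. Three upright pins, 10 mm in diameter, stand 14 mm above its top: two side pins at jig x = 35 mm, y = -50 and +26 mm, one end pin at x = 15, y = -72 mm. A small parked clamp beyond the side pins (32 mm body at x = 64, y = -12) is 46 mm above the bench.
- bar_home (a point): Point on the jig plate's top face (jig x = 15, y = -12, z = 14 mm) where the centre of the bar's underside lies when the bar is fully home: pushed towards jig +x against the two side pins and towards jig -y against the end pin, its long side along jig y. Its axes are the jig's.
- bar: Loose steel bar lying on the jig plate, 30 (x) x 110 (y) x 18 (z) mm, about 0.4 kg, origin at the centre of its underside; it slides on the plate. It starts some 18 to 36 mm short of the side pins and 12 to 26 mm short of the end pin, turned up to 0.25 rad against the jig; its axes are then roughly those of the jig.
- wheel_hub (a point): Centre of the top of the valve wheel's hub, on the wheel's upright axis, 100 mm above the bench. The grey three-spoke wheel (124 mm over its rim, rim top at 99 mm) sits on a fixed brass needle valve with two stub pipes. Only the crank handle and the thin rising stem in the hub (8 mm thick, up to 10 mm proud) stand higher than 102 mm.
- crank: Black upright crank handle on the wheel's rim: a round grip 24 mm in diameter and 50 mm tall, free to spin about its own upright axis, which lies 55 mm from the wheel's axis. Origin at the centre of its lower end, 102 mm above the bench; top at 152 mm. It goes round in a level circle with the wheel.
- crank_mid (a point): Middle of the crank handle's grip, on its axis, 130 mm above the bench.
- wheel (a joint): Angle of the valve wheel in rad: 0 is closed against its hard stop, growing as the wheel is turned anticlockwise seen from above (opening), 6.283 a turn, free up to 22. It starts between 0.4 and 0.96 of a turn open and stays where it is left; turning takes about 2 to 4 N sideways at the crank handle.
- wrench: Bystander: steel open-ended wrench 170 mm long, lying between jig and valve, origin under its middle.
- ring_blank: Bystander: steel ring blank, 56 mm outside, 34 mm inside, 14 mm high, lying flat, origin at the centre of its underside.
- flange: Bystander: steel flanged hub standing on its 90 mm flange, 75 mm high, origin at the centre of its underside.
- screwdriver: Bystander: lying screwdriver with a green handle.
- tin: Bystander: closed grey tin, 72 mm in diameter, 85 mm high, origin at the centre of its underside.
- spare_bar: Bystander: shorter steel bar 90 x 20 x 20 mm lying on the bench itself (not on the jig plate), origin at the centre of its underside.
- socket: Bystander: steel socket, 28 mm in diameter, 36 mm high, standing, origin at the centre of its underside.
Things that resemble listed ones, but are neither listed nor needed, are in the scene too. Leave any brown or pink look-alike of the part that bears wheel_hub alone.

How it is judged:
By the outcome, as a careful person would: the job done as asked, in the order asked, and still so for the second after the job is handed in, while the arm keeps its last pose, push and grip.
It also fails if it takes over 72 s, if anything falls off the work surface, if the arm or the gripper's body presses on something with over 40 N, if the wrist force passes 120 N, or if a joint passes its speed limit or range.

### The arm

A 7-joint arm with a two-finger parallel gripper is mounted at the origin on the work surface. World frame = base frame: x ahead of the robot, y to its left, z up, the work surface at z = 0. Lengths are in m, angles in rad, forces in N, time in s.
With the tool pointing down it reaches from about 0.4 to 0.9 m from the base axis. Payload 5.5 kg.
Tool frame: the origin (TCP) lies midway between the tips of the shut fingers; the grasp point (between the pads) lies 19 mm behind it; z points along the fingers, x is the direction in which the jaws open and shut, and the axes are right-handed (so a half turn about z gives the same grasp; the last joint's range is limited). The gripper opens to 85 mm and grips with 20 to 120 N. Pads are 22 mm wide; open, the fingers measure 114 mm over their backs; the gripper's body (76 mm by 85 mm) begins 54 mm behind the grasp point. The pads swing forward as they close: fully open they stand 13 mm farther back than shut.
Start: joints at [0.263, 0.501, -0.427, 1.55, 0.221, 1.138, -0.21], TCP at [0.65, 0, 0.231] pointing down, gripper open.
Joint ranges: [-2.88, 2.88], [-0.31, 2.03], [-1.54, 1.56], [0.2, 2.42], [-1.41, 4.55], [0.19, 2.02], [-2.57, 2.57]. Speed limits (rad/s): [2.57, 2.57, 3.14, 3.14, 3.14, 3.14, 3.14].

### API

Orientations are given as a 3x3 rotation matrix whose columns are the frame's x, y, z axes.
In Python, from workcell import env, vision gives the robot as it stands.
- The arm moves only by the tool play_rows, never from a script. Its arguments are lists of equal length, an entry for each row: "offset": the shift along the tool's x, y, z in mm, a list of three; "turn": the turn, a rotation vector about the tool's x, y, z in rad, a list of three; "gripper": the opening, from 0 (shut) to 1 (fully open). A call has exactly 5 rows; each row shifts and turns the commanded pose from where the row before left it, along the tool's axes as they then stand; what a row does not reach is not made up. A row lasts 1/8 s, in which the tool goes at most 62.5 mm and 10.7 degrees, less where a joint would pass 70% of its speed; a pose out of reach is approached as far as the arm can. A call with a gripper value outside its range is refused whole. The fingers move at their own pace and stop on an object; the grip force is fixed at half the most. Time passes only in rows, so rows that do not move let the fingers close, or fill a call up. It gives the time, the measured TCP pose, the force and the opening at its end, in the units of the state.
- env.state(): the state, without advancing time (a new reading comes with each control period).
- vision.capture(name): name is "scene" or "side" or "wrist"; returns the picture (420x560x3 uint8, red, green, blue); there is no depth.
- vision.get_calibration(name): a dict with "fx", "fy", "cx", "cy" (pixels), "world_to_cam" (4x4, takes a point from world to camera coordinates). Camera axes: x right, y up, looking along -z (the intrinsics and any distortion apply to the point x, -y, -z); pixel columns grow to the right and rows downward; lengths in m; the calibration is good to about 2 mm. A picture is of the moment at which its call begins: read the wrist's pose just before it. get_calibration takes no time and is no camera call; for the wrist camera it gives the pose at the moment of the call.
- env.finish_job(): hands the job in, once; it reports no verdict.
The state is a dict: "clock": time; "joint_pos": joint angles; "dq": joint speeds; "effort": joint torques, N m; "position": TCP position; "tool_rot": TCP orientation; "contact_force": force on the tool from outside, world axes, zero at the start; "moment": the same for the moment, N m; "width": opening from 0.0 (shut) to 1.0 (fully open).
Only numpy, scipy, OpenCV 4.12 (cv2) and the standard library are available. Lean on these libraries where they do the work, as an engineer would, in place of code of your own. Each camera call takes 0.05 s, during which the arm holds its last target.

## Working session

There is one attempt and no reset: what is moved stays moved. The work goes in short steps, Python scripts to look and compute and a tool call to move; the robot and the scene stay as the last step left them, time stands still between calls to the robot, and variables do not carry over. Pictures are saved under pics/ and viewed, and the job is handed in when it is done.

Besides the shell and the picture viewer there is one more tool, called after "Request:" as name(argument=value, ...) on one line, values as JSON. play_rows: Moves the arm, as the interface text tells. Its arguments: {"type":"object","properties":{"offset":{"type":"array"},"turn":{"type":"array"},"gripper":{"type":"array"}},"required":["offset","turn","gripper"]}

```bash
ls; mkdir -p pics; python3 - <<'E'
from workcell import env, vision
import cv2,numpy as np
np.set_printoptions(precision=4,suppress=True)
for n in ("scene","side","wrist"):
    im=vision.capture(n); cv2.imwrite(f"pics/{n}0.png",im[:,:,::-1])
    c=vision.get_calibration(n); print(n,{k:(np.array(v)) for k,v in c.items()})
print(env.state())
E
```

```text
pics
scene {'fx': array(447.1098), 'fy': array(447.1098), 'cx': array(280.5257), 'cy': array(214.2065), 'world_to_cam': array([[ 0.8636,  0.5036, -0.0229, -0.4931],
       [-0.2577,  0.48  ,  0.8385,  0.0608],
       [ 0.4333, -0.7183,  0.5444, -1.4861],
       [ 0.    ,  0.    ,  0.    ,  1.    ]])}
side {'fx': array(494.9361), 'fy': array(494.9361), 'cx': array(269.8988), 'cy': array(208.0668), 'world_to_cam': array([[ 0.9568, -0.2904,  0.0146, -0.5244],
       [ 0.2202,  0.7565,  0.6158, -0.1987],
       [-0.1898, -0.5859,  0.7878, -1.2686],
       [ 0.    ,  0.    ,  0.    ,  1.    ]])}
wrist {'fx': array(338.4829), 'fy': array(338.4829), 'cx': array(281.5798), 'cy': array(210.3872), 'world_to_cam': array([[ 1.    ,  0.0003, -0.0028, -0.6484],
       [-0.0012,  0.9497, -0.3131,  0.0412],
       [ 0.0026,  0.3131,  0.9497, -0.3804],
       [ 0.    ,  0.    ,  0.    ,  1.    ]])}
{'clock': 0.15, 'joint_pos': array([ 0.2632,  0.5017, -0.4268,  1.5512,  0.2208,  1.1383, -0.2103]), 'dq': array([ 0.0002, -0.0038,  0.    , -0.0051, -0.    ,  0.0004, -0.0001]), 'effort': array([ -0.0078, -57.0037,  -5.8256, -28.1283,   0.0107,   0.0078,
        -0.    ]), 'position': array([ 0.6495, -0.    ,  0.2305]), 'tool_rot': array([[ 1.    ,  0.    , -0.0015],
       [ 0.    , -1.    ,  0.0001],
       [-0.0015, -0.0001, -1.    ]]), 'contact_force': array([ 0.2032, -0.4613,  0.0765]), 'moment': array([0.0476, 0.0168, 0.044 ]), 'width': 1.0004303825616079}
```

View pics/scene0.png

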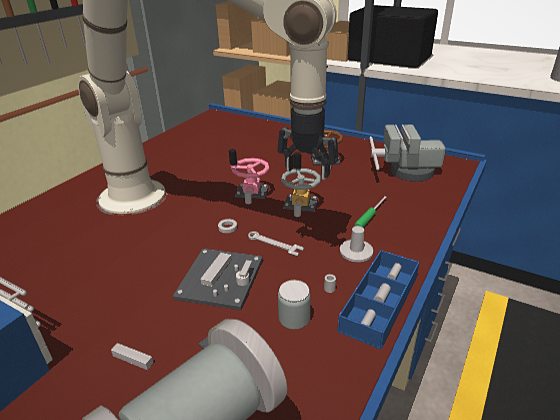

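View pics/side0.png

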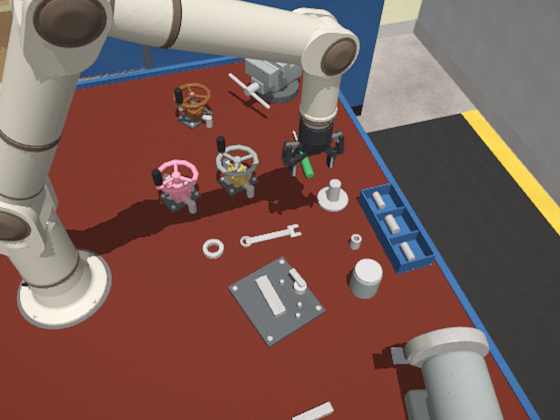

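View pics/wrist0.png

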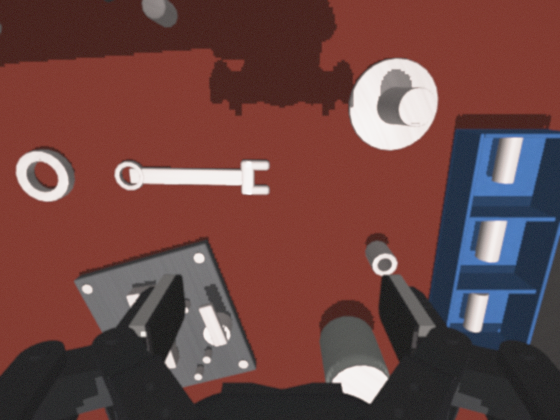

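The scene picture shows the jig at (220,277). There are three valve wheels: pink (250,167), brown (328,140) and grey on brass (301,180). In the side picture they are at (178,180), (193,98) and (237,165). The grey one on brass fits the description, so I'll enlarge it along with the jig.

```bash
python3 - <<'E'
import cv2,numpy as np
a=cv2.imread("pics/side0.png")
j=a[250:350,220:335]; v=a[130:210,190:290]
cv2.imwrite("pics/c_j.png",cv2.resize(j,None,fx=6,fy=6,interpolation=cv2.INTER_CUBIC))
cv2.imwrite("pics/c_v.png",cv2.resize(v,None,fx=7,fy=7,interpolation=cv2.INTER_CUBIC))
a=cv2.imread("pics/scene0.png")
j=a[240:315,170:270]; v=a[120:220,270:350]
cv2.imwrite("pics/d_j.png",cv2.resize(j,None,fx=8,fy=8,interpolation=cv2.INTER_CUBIC))
cv2.imwrite("pics/d_v.png",cv2.resize(v,None,fx=6,fy=6,interpolation=cv2.INTER_CUBIC))
E
```

```text
(no output)
```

View pics/c_j.png

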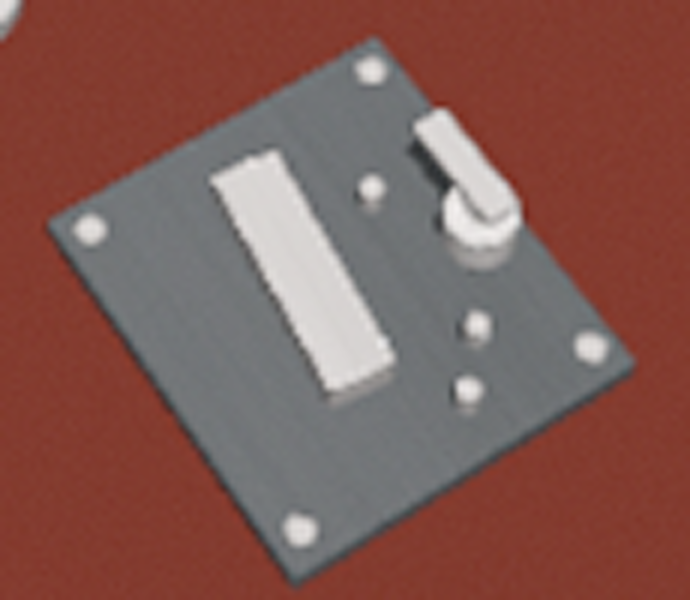

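View pics/c_v.png

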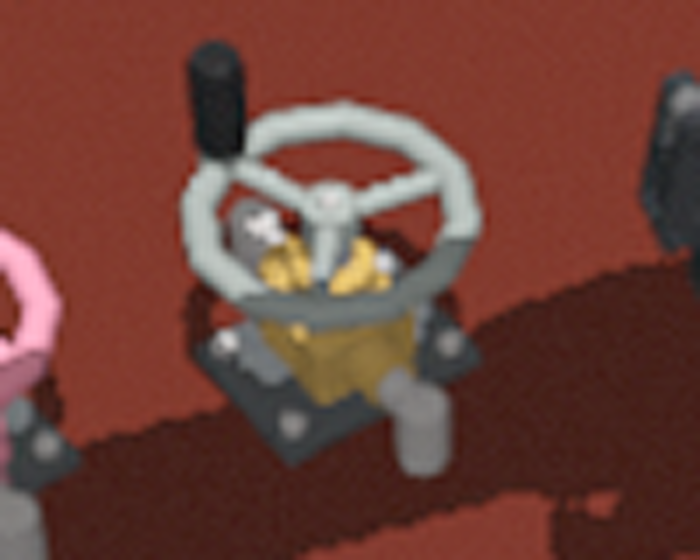

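View pics/d_j.png

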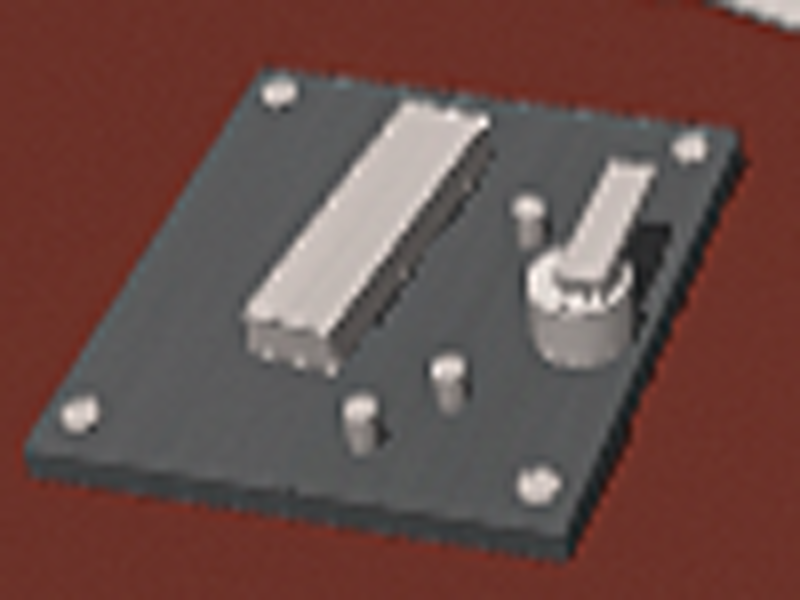

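View pics/d_v.png

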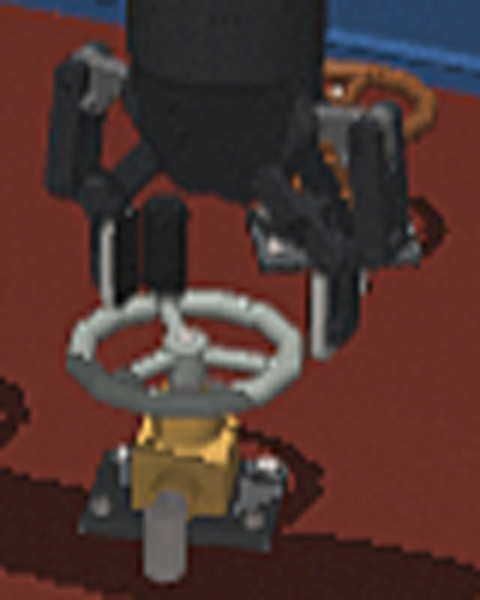

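```bash
cat > h.py <<'E'
import numpy as np
from workcell import env, vision
np.set_printoptions(precision=4,suppress=True)
def proj(cal,P):
    P=np.atleast_2d(P); T=np.array(cal["world_to_cam"]); p=P@T[:3,:3].T+T[:3,3]
    return np.c_[cal["cx"]+cal["fx"]*p[:,0]/-p[:,2], cal["cy"]-cal["fy"]*p[:,1]/-p[:,2]]
def atz(cal,uv,z):
    T=np.array(cal["world_to_cam"]);R=T[:3,:3];c=-R.T@T[:3,3]
    d=R.T@np.array([(uv[0]-cal["cx"])/cal["fx"],-(uv[1]-cal["cy"])/cal["fy"],-1])
    return c+d*(z-c[2])/d[2]
E
cat > fit.py <<'E'
from h import *
from scipy.optimize import least_squares
S=vision.get_calibration("side");C=vision.get_calibration("scene")
print(S.keys())
up=lambda p,o,k:(np.array(p,float)+.5)/k-.5+np.array(o)
jp=np.array([[85,95,14],[-85,95,14],[85,-95,14],[-85,-95,14],[15,-72,28],[35,-50,28],[35,26,28]])/1e3
js=up([[375,40],[50,225],[632,365],[297,585],[468,388],[478,322],[372,185]],(220,250),6)
jc=up([[742,130],[262,70],[570,540],[28,455],[360,403],[449,362],[529,203]],(170,240),8)
def tr(q,p):
    c,s=np.cos(q[2]),np.sin(q[2]); return np.c_[q[0]+c*p[:,0]-s*p[:,1],q[1]+s*p[:,0]+c*p[:,1],p[:,2]]
for nm,use in (("both",(1,1)),("side",(1,0)),("scene",(0,1))):
    f=lambda q:np.r_[use[0]*(proj(S,tr(q,jp))-js).ravel(),use[1]*(proj(C,tr(q,jp))-jc).ravel()]
    r=least_squares(f,[.55,-.25,.3]); print("jig",nm,r.x,np.abs(r.fun).max(),np.sqrt((r.fun**2).mean()))
    if nm=="both": J=r.x
bp=np.array([[-15,55,18],[15,55,18],[15,-55,18],[-15,-55,18]])/1e3+[0,0,.014]
bs=up([[212,180],[278,152],[395,357],[330,392]],(220,250),6)
bc=up([[403,102],[490,120],[328,335],[247,315]],(170,240),8)
for nm,use in (("both",(1,1)),("side",(1,0)),("scene",(0,1))):
    f=lambda q:np.r_[use[0]*(proj(S,tr(q,bp))-bs).ravel(),use[1]*(proj(C,tr(q,bp))-bc).ravel()]
    r=least_squares(f,[.55,-.25,.3]); 
    c,s=np.cos(J[2]),np.sin(J[2]); d=r.x[:2]-J[:2]
    print("bar",nm,r.x,np.abs(r.fun).max(),"in jig",c*d[0]+s*d[1],-s*d[0]+c*d[1],r.x[2]-J[2])
vs=up([[331,192],[216,52],[221,152]],(190,130),7);vc=up([[186,340],[166,203],[170,292]],(270,120),6)
for n,z,i in (("hub",.1,0),("cranktop",.152,1),("crankbot",.102,2)):
    print(n,atz(S,vs[i],z),atz(C,vc[i],z))
E
python3 fit.py
```

```text
dict_keys(['fx', 'fy', 'cx', 'cy', 'world_to_cam'])
jig both [ 0.506  -0.1933  0.2988] 1.5447193531178982 0.7219799112962667
jig side [ 0.5044 -0.1941  0.2982] 1.0298338446567072 0.3657369791244159
jig scene [ 0.508  -0.1934  0.2991] 0.8511557605107782 0.3718677678557596
bar both [ 0.4921 -0.1879  0.1777] 1.110114993435218 in jig -0.011733529859712323 0.009284437610582303 -0.12117760995689641
bar side [ 0.4906 -0.1882  0.1739] 0.7907724280209436 in jig -0.013188196486138457 0.009426555142903727 -0.12491817748887118
bar scene [ 0.4943 -0.1887  0.1815] 0.5205025905064247 in jig -0.009813213843486058 0.007859049999802274 -0.11731923893262117
hub [0.5157 0.2247 0.1   ] [0.5176 0.2177 0.1   ]
cranktop [0.4801 0.2639 0.152 ] [0.4841 0.2584 0.152 ]
crankbot [0.4774 0.2575 0.102 ] [0.4869 0.2573 0.102 ]
```

Two cameras agree to about 4 mm. In jig coordinates the bar sits at (-12, +9) mm and is turned -0.12 rad. The hub is near (0.517, 0.221), and the crank radius came out near 53 mm. First I'll push the bar with shut fingers, approaching at a safe height.

Request:
play_rows(offset=[[-40, 43, 10], [-40, 43, 10], [-40, 43, 20], [-40, 43, 20], [-33, 42, 30]], turn=[[0, 0, 0], [0, 0, 0], [0, 0, 0], [0, 0, 0], [0, 0, 0]], gripper=[0, 0, 0, 0, 0])

```text
clock: 0.78
position: [0.4558, -0.2157, 0.1413]
tool_rot: [[1.0, -0.0, 0.001], [-0.0, -1.0, -0.001], [0.001, 0.001, -1.0]]
contact_force: [0.5, -0.6, -0.7]
width: 0.003
```

Request:
play_rows(offset=[[0, 0, 0], [0, 0, 0], [0, 0, 15], [0, 0, 15], [0, 0, 0]], turn=[[0, 0, -0.15], [0, 0, -0.15], [0, 0, 0], [0, 0, 0], [0, 0, 0]], gripper=[0, 0, 0, 0, 0])

```text
clock: 1.4
position: [0.4556, -0.2131, 0.1093]
tool_rot: [[0.956, 0.295, -0.003], [0.295, -0.956, 0.002], [-0.003, -0.003, -1.0]]
contact_force: [-0.8, -0.8, 0.5]
width: 0.001
```

```bash
cat > look.py <<'E'
from h import *
import cv2,sys
tag=sys.argv[1]
J=np.array([.506,-.1935,.2988])
s=env.state();print(s["clock"],s["position"],s["tool_rot"][:,0],s["contact_force"],s["width"])
c,q=np.cos(J[2]),np.sin(J[2]);d=s["position"][:2]-J[:2]
print("tcp in jig mm",1e3*(c*d[0]+q*d[1]),1e3*(-q*d[0]+c*d[1]))
for n in sys.argv[2:]:
    n,x0,y0,x1,y1=n.split(",");x0,y0,x1,y1=map(int,(x0,y0,x1,y1))
    im=vision.capture(n)[y0:y1,x0:x1,::-1];k=min(780/(x1-x0),590/(y1-y0))//1
    cv2.imwrite(f"pics/{tag}_{n}.png",cv2.resize(im,None,fx=k,fy=k,interpolation=cv2.INTER_CUBIC));print(n,"scale",k)
E
python3 look.py a side,200,220,340,350 wrist,0,0,560,420
```

```text
1.4 [ 0.4556 -0.2131  0.1093] [ 0.9556  0.2946 -0.0028] [-0.7701 -0.7682  0.5086] 0.0010350021860425081
tcp in jig mm -53.96064217704061 -3.8615855889439743
side scale 4.0
wrist scale 1.0
```

View pics/a_wrist.png

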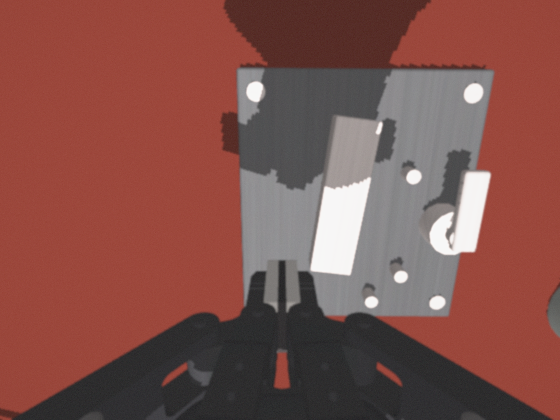

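View pics/a_side.png

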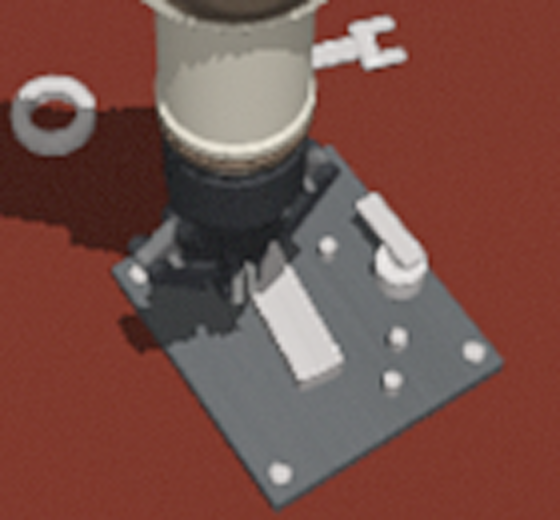

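The wrist picture shows the bar's top corners at (335,117), (382,122), (351,275) and (311,272), with the shut fingers to its left. I'll check that against the fit.

```bash
python3 - <<'E'
from h import *
W=vision.get_calibration("wrist");J=np.array([.506,-.1935,.2988])
c,q=np.cos(J[2]),np.sin(J[2])
for n,uv,z in [("b",(335,117),.032),("b",(382,122),.032),("b",(351,275),.032),("b",(311,272),.032),("pin35,26",(414,177),.028),("pin35,-50",(400,276),.028),("pin15,-72",(371,302),.028),("corn -85,95",(238,70),.014),("85,95",(492,72),.014),("85,-95",(449,316),.014)]:
    p=atz(W,uv,z);d=p[:2]-J[:2];print(n,1e3*np.array([c*d[0]+q*d[1],-q*d[0]+c*d[1]]))
E
```

```text
b [-19.9286  64.9691]
b [ 9.9057 61.9608]
b [ -2.5949 -46.5993]
b [-31.9309 -44.2143]
pin35,26 [36.0502 25.6946]
pin35,-50 [ 34.888  -49.5583]
pin15,-72 [ 15.1527 -72.0047]
corn -85,95 [-82.0925  93.6645]
85,95 [83.9194 92.6293]
85,-95 [ 84.8934 -94.3731]
```

The wrist view confirms the fit to about 1 mm. I'll descend and push towards jig +x.

Request:
play_rows(offset=[[0, 0, 35], [0, 0, 35], [0, 0, 18], [0, 0, 0], [5, 0, 0]], turn=[[0, 0, 0], [0, 0, 0], [0, 0, 0], [0, 0, 0], [0, 0, 0]], gripper=[0, 0, 0, 0, 0])

```text
clock: 2.12
position: [0.4626, -0.2129, 0.0243]
tool_rot: [[0.955, 0.295, 0.001], [0.295, -0.955, -0.001], [0.001, 0.001, -1.0]]
contact_force: [-0.3, -0.6, 0.5]
width: 0.001
```

Request:
play_rows(offset=[[4, 0, 0], [4, 0, 0], [4, 0, 0], [4, 0, 0], [4, 0, 0]], turn=[[0, 0, 0], [0, 0, 0], [0, 0, 0], [0, 0, 0], [0, 0, 0]], gripper=[0, 0, 0, 0, 0])

```text
clock: 2.75
position: [0.4803, -0.2078, 0.0238]
tool_rot: [[0.956, 0.294, -0.001], [0.294, -0.956, -0.001], [-0.002, 0.001, -1.0]]
contact_force: [-3.9, -2.0, 3.6]
width: -0.004
```

Request:
play_rows(offset=[[3, 0, 0], [3, 0, 0], [3, 0, 0], [2, 0, 0], [0, 0, 0]], turn=[[0, 0, 0], [0, 0, 0], [0, 0, 0], [0, 0, 0], [0, 0, 0]], gripper=[0, 0, 0, 0, 0])

```text
clock: 3.38
position: [0.4917, -0.2031, 0.0233]
tool_rot: [[0.955, 0.296, 0.0], [0.296, -0.955, 0.0], [0.0, -0.0, -1.0]]
contact_force: [-1.1, -0.5, 3.1]
width: 0.002
```

```bash
python3 look.py b side,200,220,340,350 wrist,220,40,520,340
```

```text
3.375 [ 0.4917 -0.2031  0.0233] [0.9552 0.2958 0.0005] [-1.1167 -0.5252  3.0508] 0.00213214092037793
tcp in jig mm -16.46625551948413 -4.987513417639304
side scale 4.0
wrist scale 1.0
```

View pics/b_side.png

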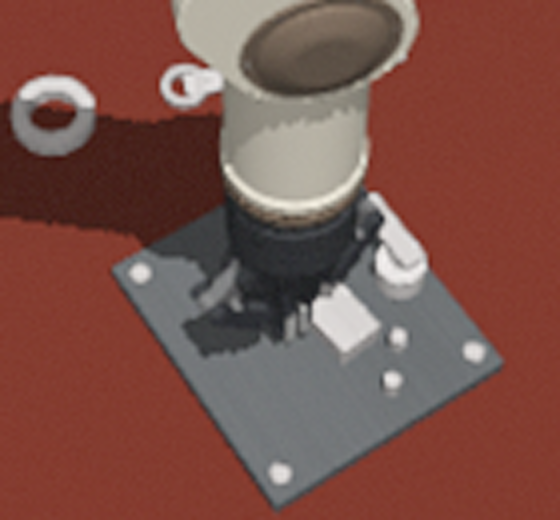

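View pics/b_wrist.png

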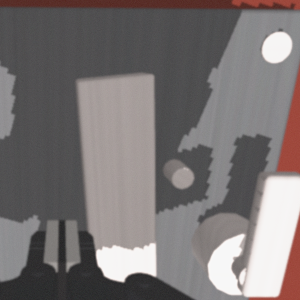

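The bar now lies parallel to the jig with a gap of several mm left to the side pins, so I'll keep pushing.

Request:
play_rows(offset=[[2, 0, 0], [2, 0, 0], [2, 0, 0], [1, 0, 0], [0, 0, 0]], turn=[[0, 0, 0], [0, 0, 0], [0, 0, 0], [0, 0, 0], [0, 0, 0]], gripper=[0, 0, 0, 0, 0])

```text
clock: 4.1
position: [0.4983, -0.201, 0.0232]
tool_rot: [[0.955, 0.296, 0.0], [0.296, -0.955, 0.0], [0.0, -0.0, -1.0]]
contact_force: [-1.8, -1.6, 2.0]
width: 0.0
```

```bash
python3 look.py c wrist,220,40,420,240
```

```text
4.1 [ 0.4983 -0.201   0.0232] [0.9552 0.2958 0.0004] [-1.8237 -1.5708  1.9834] 0.0004338678506107123
tcp in jig mm -9.543237501985455 -4.915498974792076
wrist scale 2.0
```

View pics/c_wrist.png

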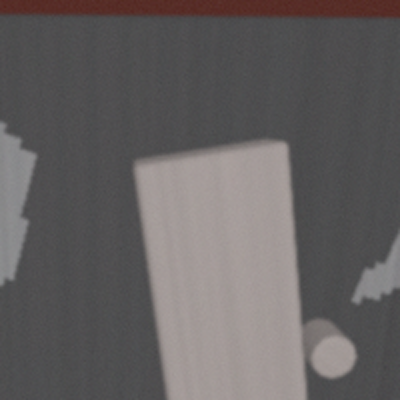

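```bash
cat > wm.py <<'E'
from h import *
import sys
W=vision.get_calibration("wrist");J=np.array([.506,-.1935,.2988])
c,q=np.cos(J[2]),np.sin(J[2])
for a in sys.argv[1:]:
    u,v,z=map(float,a.split(","));p=atz(W,(u,v),z/1e3);d=p[:2]-J[:2];print(a,1e3*np.array([c*d[0]+q*d[1],-q*d[0]+c*d[1]]))
E
python3 wm.py 287.5,121,32 364,112.5,32 302.5,240,32 373,240,32 386,218,28
```

```text
287.5,121,32 [-7.8126 67.3693]
364,112.5,32 [21.0851 70.5336]
302.5,240,32 [-1.0632 18.2345]
373,240,32 [28.9876 18.3008]
386,218,28 [34.8573 26.8431]
```

The bar's -y end passed short of the lower side pin. It's now turned +0.14, with that corner near (37, -41). Next I'll lever it clockwise about the upper pin by pushing at its +y end, then slide it in -y.

Request:
play_rows(offset=[[-15, 0, 0], [-10, -32, 0], [0, -33, 0], [8, 0, 0], [6, 0, 0]], turn=[[0, 0, 0], [0, 0, 0], [0, 0, 0], [0, 0, 0], [0, 0, 0]], gripper=[0, 0, 0, 0, 0])

```text
clock: 4.78
position: [0.4692, -0.1429, 0.0236]
tool_rot: [[0.955, 0.296, 0.001], [0.296, -0.955, -0.0], [0.001, 0.001, -1.0]]
contact_force: [-0.3, -0.1, -0.3]
width: -0.001
```

Request:
play_rows(offset=[[3, 0, 0], [3, 0, 0], [3, 0, 0], [2, 0, 0], [0, 0, 0]], turn=[[0, 0, 0], [0, 0, 0], [0, 0, 0], [0, 0, 0], [0, 0, 0]], gripper=[0, 0, 0, 0, 0])

```text
clock: 5.4
position: [0.4781, -0.1389, 0.023]
tool_rot: [[0.955, 0.296, -0.002], [0.296, -0.955, 0.0], [-0.001, -0.001, -1.0]]
contact_force: [-4.1, 1.8, 2.3]
width: 0.003
```

```bash
python3 look.py d side,200,220,340,350 scene,160,200,300,320
```

```text
5.4 [ 0.4781 -0.1389  0.023 ] [ 0.9553  0.2956 -0.0013] [-4.1111  1.8368  2.3423] 0.002652504178404296
tcp in jig mm -10.603650913073905 60.389909305001474
side scale 4.0
scene scale 4.0
```

View pics/d_side.png

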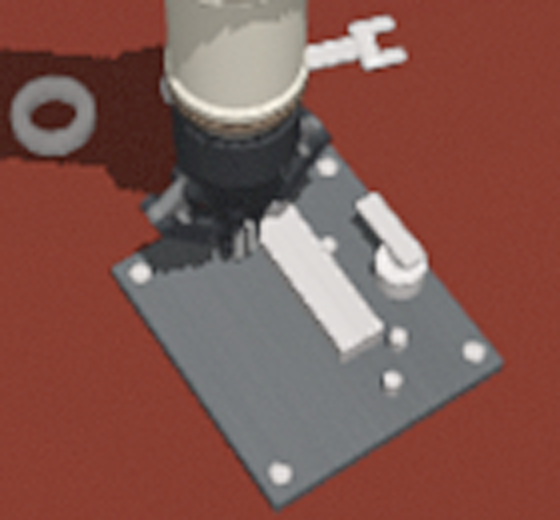

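View pics/d_scene.png

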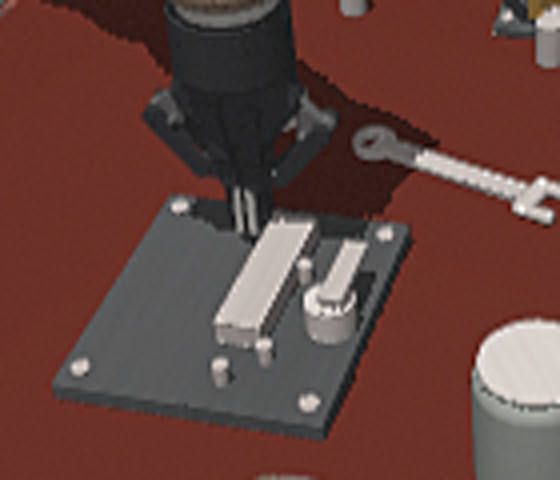

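```bash
cat > sm.py <<'E'
from h import *
import sys
n=sys.argv[1];W=vision.get_calibration(n);J=np.array([.5044,-.1941,.2982] if n=="side" else [.508,-.1934,.2991])
c,q=np.cos(J[2]),np.sin(J[2]);x0,y0,k=map(float,sys.argv[2].split(","))
for a in sys.argv[3:]:
    u,v,z=map(float,a.split(","));p=atz(W,(x0+(u+.5)/k-.5,y0+(v+.5)/k-.5),z/1e3);d=p[:2]-J[:2];print(a,1e3*np.array([c*d[0]+q*d[1],-q*d[0]+c*d[1]]))
E
python3 sm.py side 200,220,4 382,328,32 342,350,32 292,206,32 262,228,32 399,333,28 ; python3 sm.py scene 160,200,4 316,227,32 262,334,32 216,323,32 265,344,28
```

```text
382,328,32 [ 28.6114 -41.3617]
342,350,32 [ -0.3661 -39.921 ]
292,206,32 [31.06   60.5929]
262,228,32 [ 6.1191 57.7602]
399,333,28 [ 36.7335 -48.3463]
316,227,32 [32.4496 58.032 ]
262,334,32 [ 31.885  -46.3395]
216,323,32 [  1.4522 -42.598 ]
265,344,28 [ 34.7174 -50.1952]
```

The bar is now about parallel, with its right face at about 30 and its -y end at about -42. I'll push 3 mm more to swing that end clear of the lower pin, then go round to the +y end.

Request:
play_rows(offset=[[2, 0, 0], [2, 0, 0], [0, 0, 0], [-12, 0, 0], [0, -27, 0]], turn=[[0, 0, 0], [0, 0, 0], [0, 0, 0], [0, 0, 0], [0, 0, 0]], gripper=[0, 0, 0, 0, 0])

```text
clock: 6.12
position: [0.4643, -0.1185, 0.0236]
tool_rot: [[0.957, 0.291, 0.003], [0.291, -0.957, -0.002], [0.003, 0.003, -1.0]]
contact_force: [-0.1, 0.5, -0.8]
width: -0.002
```

```bash
python3 look.py e side,200,220,340,350 scene,160,200,300,320
```

```text
6.125 [ 0.4643 -0.1185  0.0236] [0.9567 0.291  0.0028] [-0.1192  0.4567 -0.7613] -0.0018659081885063148
tcp in jig mm -17.827659041848058 83.94567810364782
side scale 4.0
scene scale 4.0
```

View pics/e_side.png

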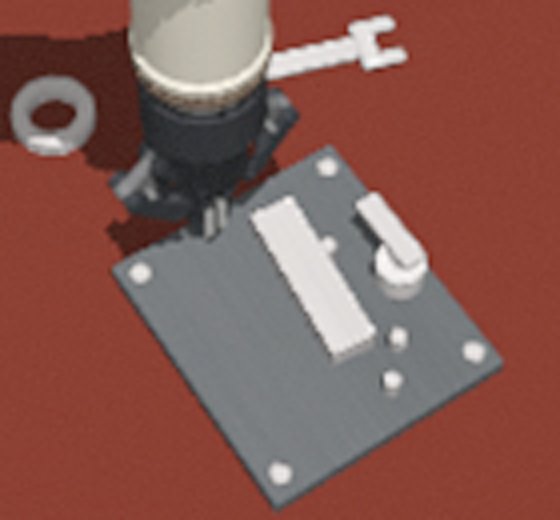

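View pics/e_scene.png

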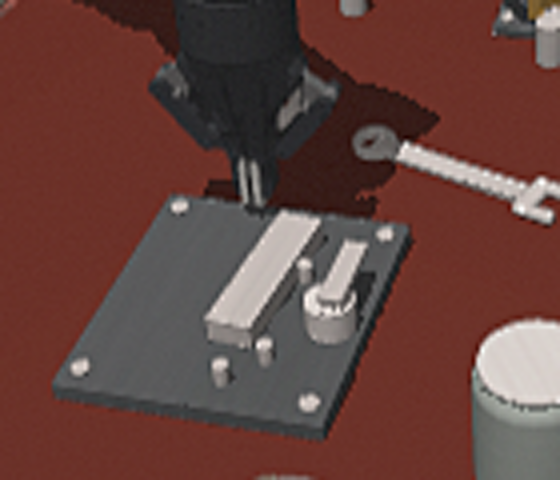

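```bash

python3 sm.py side 200,220,4 375,333,32 333,353,32 292,197,32 251,214,32 ; python3 sm.py scene 160,200,4 325,219,32 281,211,32 252,330,32 206,320,32
```

```text
375,333,32 [ 23.0538 -41.7405]
333,353,32 [ -6.0801 -38.5341]
292,197,32 [34.8055 66.1118]
251,214,32 [ 5.9308 70.1469]
325,219,32 [35.6553 67.147 ]
281,211,32 [ 4.9221 69.5019]
252,330,32 [ 24.8366 -44.1713]
206,320,32 [ -5.4284 -41.2557]
```

The bar is centred at about (14.5, 13) and turned -0.11. Its lower corner is at x = 24, clear of the lower pin. Now I'll push the +y end in -y.

Request:
play_rows(offset=[[0, -7, 0], [34, 0, 0], [0, 8, 0], [0, 5, 0], [0, 4, 0]], turn=[[0, 0, 0], [0, 0, 0], [0, 0, 0], [0, 0, 0], [0, 0, 0]], gripper=[0, 0, 0, 0, 0])

```text
clock: 6.85
position: [0.4978, -0.1156, 0.0231]
tool_rot: [[0.956, 0.295, -0.001], [0.295, -0.956, 0.0], [-0.001, -0.001, -1.0]]
contact_force: [-1.0, 2.0, 1.9]
width: 0.003
```

Request:
play_rows(offset=[[0, 4, 0], [0, 4, 0], [0, 4, 0], [0, 3, 0], [0, 0, 0]], turn=[[0, 0, 0], [0, 0, 0], [0, 0, 0], [0, 0, 0], [0, 0, 0]], gripper=[0, 0, 0, 0, 0])

```text
clock: 7.48
position: [0.5034, -0.1303, 0.0233]
tool_rot: [[0.956, 0.295, 0.001], [0.295, -0.956, -0.0], [0.0, 0.001, -1.0]]
contact_force: [-0.9, 0.3, -0.9]
width: -0.0
```

```bash
python3 look.py f side,200,220,340,350 scene,160,200,300,320
```

```text
7.475 [ 0.5034 -0.1303  0.0233] [0.9555 0.2949 0.0004] [-0.8928  0.31   -0.8582] -0.00016819403514034689
tcp in jig mm 16.151329409260214 61.17757088434102
side scale 4.0
scene scale 4.0
```

View pics/f_side.png

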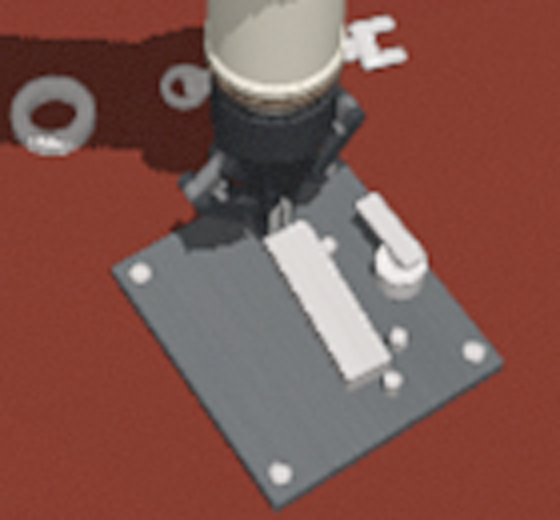

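View pics/f_scene.png

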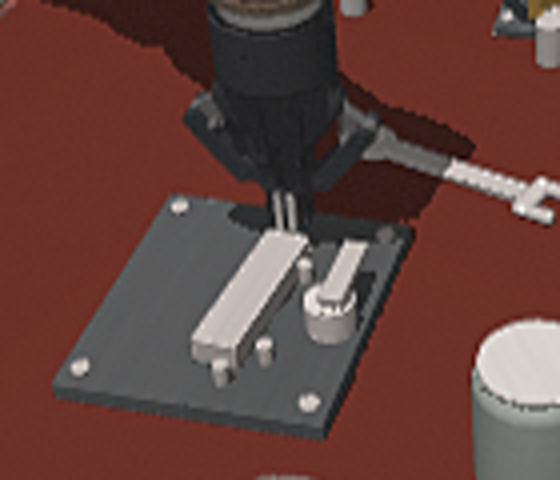

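The bar has slid past the lower side pin and is nearly at the end pin. I'll push slowly until the force rises.

Request:
play_rows(offset=[[0, 2, 0], [0, 2, 0], [0, 1, 0], [0, 1, 0], [0, 1, 0]], turn=[[0, 0, 0], [0, 0, 0], [0, 0, 0], [0, 0, 0], [0, 0, 0]], gripper=[0, 0, 0, 0, 0])

```text
clock: 8.2
position: [0.5051, -0.1361, 0.0233]
tool_rot: [[0.955, 0.296, -0.0], [0.296, -0.955, 0.0], [-0.0, -0.0, -1.0]]
contact_force: [-2.2, 2.9, 2.5]
width: -0.002
```

Request:
play_rows(offset=[[0, 1, 0], [0, 1, 0], [0, 0, 0], [0, 0, 0], [0, 0, 0]], turn=[[0, 0, 0], [0, 0, 0], [0, 0, 0], [0, 0, 0], [0, 0, 0]], gripper=[0, 0, 0, 0, 0])

```text
clock: 8.82
position: [0.5051, -0.1363, 0.0232]
tool_rot: [[0.955, 0.297, -0.001], [0.297, -0.955, 0.002], [-0.001, -0.002, -1.0]]
contact_force: [-3.1, 5.6, 4.3]
width: -0.002
```

It stalls against the end pin at TCP jig y of about 55, as expected. Now the side push at mid-span.

Request:
play_rows(offset=[[0, -8, 0], [-48, 0, 0], [0, 40, 0], [0, 38, 0], [12, 0, 0]], turn=[[0, 0, 0], [0, 0, 0], [0, 0, 0], [0, 0, 0], [0, 0, 0]], gripper=[0, 0, 0, 0, 0])

```text
clock: 9.45
position: [0.4923, -0.2213, 0.0236]
tool_rot: [[0.957, 0.289, 0.001], [0.289, -0.957, -0.004], [0.0, 0.004, -1.0]]
contact_force: [0.6, -0.3, 0.5]
width: 0.001
```

Request:
play_rows(offset=[[4, 0, 0], [2, 0, 0], [2, 0, 0], [1, 0, 0], [1, 0, 0]], turn=[[0, 0, 0], [0, 0, 0], [0, 0, 0], [0, 0, 0], [0, 0, 0]], gripper=[0, 0, 0, 0, 0])

```text
clock: 10.07
position: [0.5002, -0.2129, 0.0231]
tool_rot: [[0.955, 0.295, -0.003], [0.295, -0.955, -0.0], [-0.003, -0.001, -1.0]]
contact_force: [-6.7, -2.8, 6.1]
width: 0.0
```

```bash
python3 look.py g scene,160,200,300,320
```

```text
10.075 [ 0.5002 -0.2129  0.0231] [ 0.9553  0.2955 -0.0026] [-6.699  -2.7588  6.095 ] 0.0004513120535379872
tcp in jig mm -11.260577785590414 -16.78478861419407
scene scale 4.0
```

View pics/g_scene.png

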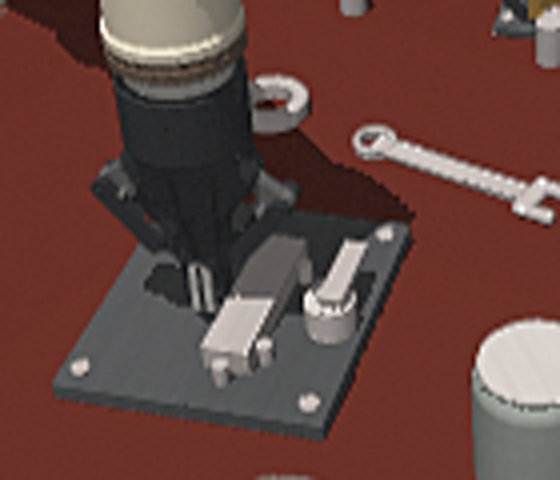

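Request:
play_rows(offset=[[1, 0, 0], [1, 0, 0], [1, 0, 0], [0, 0, 0], [0, 0, 0]], turn=[[0, 0, 0], [0, 0, 0], [0, 0, 0], [0, 0, 0], [0, 0, 0]], gripper=[0, 0, 0, 0, 0])

```text
clock: 10.75
position: [0.5004, -0.2128, 0.023]
tool_rot: [[0.956, 0.294, -0.007], [0.294, -0.956, -0.001], [-0.007, -0.001, -1.0]]
contact_force: [-10.5, -4.1, 11.7]
width: -0.001
```

Request:
play_rows(offset=[[-20, 0, 0], [0, 0, -20], [0, -40, 0], [0, -40, 0], [0, 0, 0]], turn=[[0, 0, 0], [0, 0, 0], [0, 0, 0], [0, 0, 0], [0, 0, 0]], gripper=[0, 0, 0, 0, 0])

```text
clock: 11.38
position: [0.4608, -0.1371, 0.0432]
tool_rot: [[0.954, 0.301, -0.0], [0.301, -0.954, 0.002], [0.0, -0.002, -1.0]]
contact_force: [-0.1, -1.1, 0.4]
width: 0.003
```

```bash
python3 look.py i side,200,220,340,350 scene,160,200,300,320 wrist,0,0,560,420
```

```text
11.375 [ 0.4608 -0.1371  0.0432] [0.9535 0.3013 0.0005] [-0.1401 -1.0676  0.3813] 0.003194452467841714
tcp in jig mm -26.62535961137403 67.23518217083728
side scale 4.0
scene scale 4.0
wrist scale 1.0
```

View pics/i_side.png

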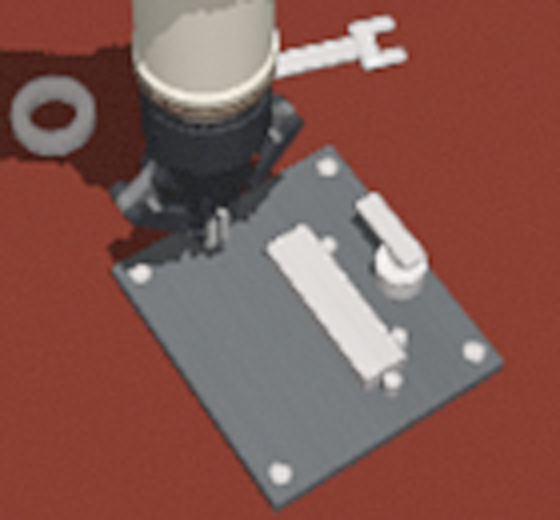

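View pics/i_scene.png

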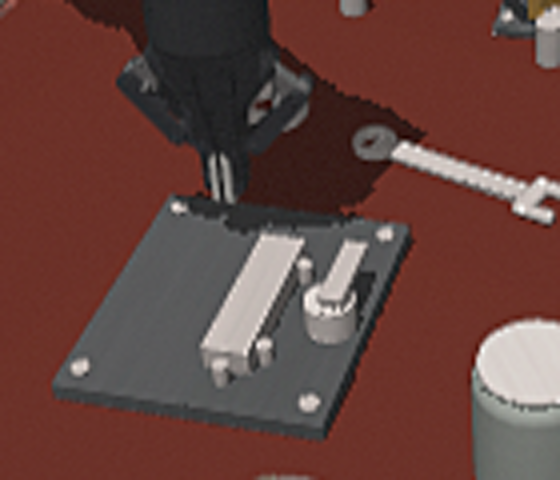

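View pics/i_wrist.png

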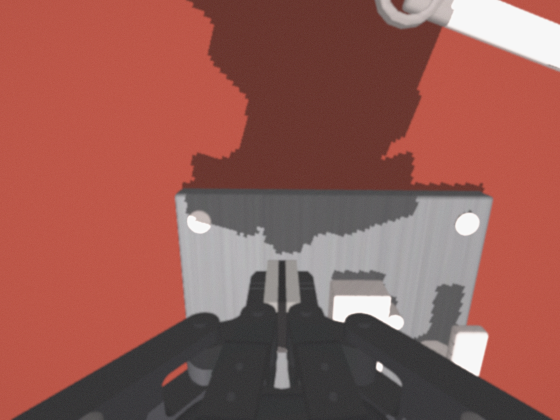

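The bar lies parallel and against both side pins. I'll give the end a final nudge to make sure the end contact held.

Request:
play_rows(offset=[[42, -3, 0], [0, 0, 20], [0, 10, 0], [0, 3, 0], [0, 2, 0]], turn=[[0, 0, 0], [0, 0, 0], [0, 0, 0], [0, 0, 0], [0, 0, 0]], gripper=[0, 0, 0, 0, 0])

```text
clock: 12.15
position: [0.5031, -0.1379, 0.0226]
tool_rot: [[0.955, 0.296, -0.004], [0.296, -0.955, 0.004], [-0.003, -0.005, -1.0]]
contact_force: [-3.1, 12.1, 0.0]
width: -0.001
```

Request:
play_rows(offset=[[0, 1, 0], [0, 1, 0], [0, 1, 0], [0, 0, 0], [0, 0, 0]], turn=[[0, 0, 0], [0, 0, 0], [0, 0, 0], [0, 0, 0], [0, 0, 0]], gripper=[0, 0, 0, 0, 0])

```text
clock: 12.78
position: [0.5029, -0.138, 0.0224]
tool_rot: [[0.955, 0.298, -0.006], [0.298, -0.955, 0.007], [-0.004, -0.008, -1.0]]
contact_force: [-4.4, 13.4, -0.5]
width: 0.004
```

It stalls at jig y of about 54 with 14 N, so the end is home. I'll retreat upward, move clear, and check.

Request:
play_rows(offset=[[0, -10, 0], [0, -5, -45], [0, -30, -45], [0, -50, -40], [0, -50, -40]], turn=[[0, 0, 0], [0, 0, 0], [0, 0, 0], [0, 0, 0.15], [0, 0, 0.15]], gripper=[0, 0, 0, 0, 0.5])

```text
clock: 13.4
position: [0.4711, -0.0061, 0.1935]
tool_rot: [[1.0, -0.009, 0.002], [-0.009, -1.0, -0.001], [0.002, 0.001, -1.0]]
contact_force: [0.5, 0.8, 0.3]
width: 0.199
```

```bash
python3 look.py k side,220,250,320,340 scene,170,240,270,315 wrist,0,0,560,420
```

```text
13.4 [ 0.4711 -0.0061  0.1935] [ 1.     -0.0087  0.0018] [0.5439 0.7608 0.2987] 0.19926786888135833
tcp in jig mm 21.832502928070326 189.3639787201694
side scale 6.0
scene scale 7.0
wrist scale 1.0
```

View pics/k_side.png

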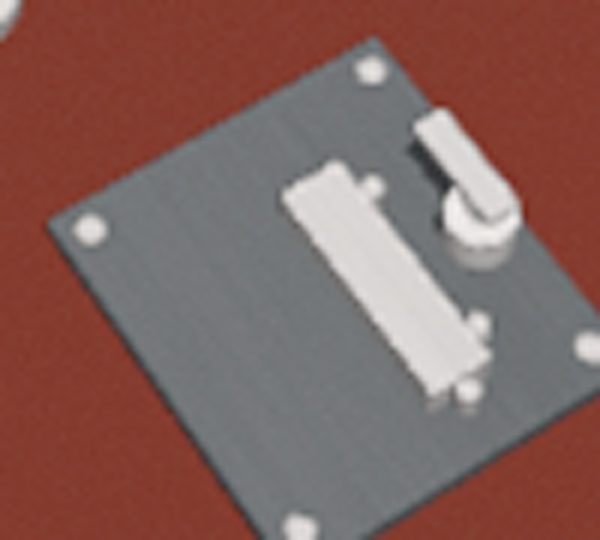

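View pics/k_scene.png

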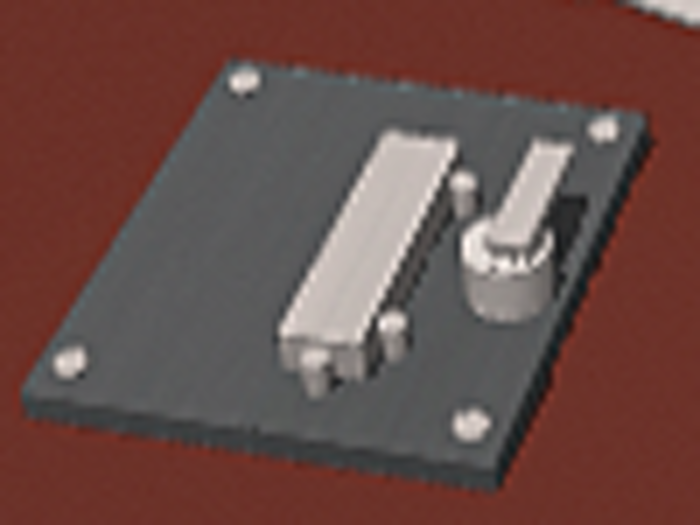

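View pics/k_wrist.png

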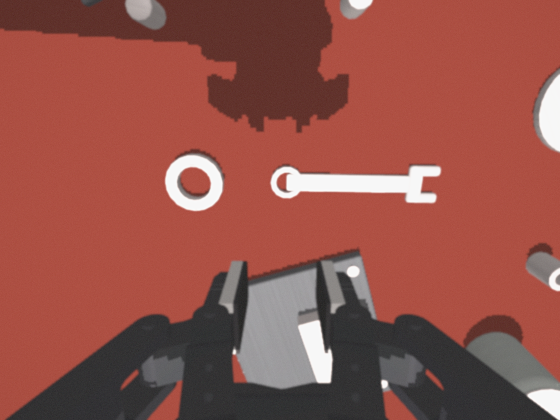

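```bash

python3 sm.py side 220,250,6 282,196,32 336,160,32 491,357,32 434,394,32; echo; python3 sm.py scene 170,240,7 387,130,32 457,143,32 352,348,32 280,335,32
```

```text
282,196,32 [ 0.1963 42.2224]
336,160,32 [28.8901 44.0056]
491,357,32 [ 29.6437 -66.0872]
434,394,32 [  0.9354 -66.5563]

387,130,32 [-0.0554 44.0358]
457,143,32 [27.5114 41.9382]
352,348,32 [ 26.7874 -69.2617]
280,335,32 [  0.7544 -68.1237]
```

The bar measures x 0..29 and y -66..43 in the jig frame, against a nominal 0..30 and -67..43. That's home. Next I'll view the valve from above.

Request:
play_rows(offset=[[0, 0, -40], [15, -45, -20], [15, -45, 0], [15, -45, 0], [0, -20, 0]], turn=[[0, 0, 0], [0, 0, 0], [0, 0, 0], [0, 0, 0], [0, 0, 0]], gripper=[1, 1, 1, 1, 1])

```text
clock: 14.18
position: [0.5175, 0.1501, 0.2508]
tool_rot: [[1.0, 0.001, -0.0], [0.001, -1.0, 0.001], [-0.0, -0.001, -1.0]]
contact_force: [-0.6, -0.8, -0.4]
width: 1.0
```

Request:
play_rows(offset=[[0, 0, 0], [0, 0, 0], [0, 0, 0], [0, 0, 0], [0, 0, 0]], turn=[[0, 0, 0], [0, 0, 0], [0, 0, 0], [0, 0, 0], [0, 0, 0]], gripper=[1, 1, 1, 1, 1])

```text
clock: 14.8
position: [0.5164, 0.1491, 0.2515]
tool_rot: [[1.0, -0.001, 0.0], [-0.001, -1.0, -0.0], [0.0, 0.0, -1.0]]
contact_force: [0.6, 0.7, 0.1]
width: 1.001
```

```bash
python3 look.py v wrist,0,0,560,420; python3 - <<'E'
from h import *
print(vision.get_calibration("wrist"))
E
```

```text
14.8 [0.5164 0.1491 0.2515] [ 1.     -0.0007  0.0003] [0.5534 0.6802 0.0827] 1.001460926985842
tcp in jig mm 110.77130654464847 324.34722936070705
wrist scale 1.0
{'fx': 338.48285685889846, 'fy': 338.48285685889846, 'cx': 281.57978624918564, 'cy': 210.3871561357103, 'world_to_cam': array([[ 1.    , -0.0001, -0.0011, -0.5157],
       [-0.0002,  0.9497, -0.3133, -0.0946],
       [ 0.001 ,  0.3133,  0.9497, -0.446 ],
       [ 0.    ,  0.    ,  0.    ,  1.    ]])}
```

View pics/v_wrist.png

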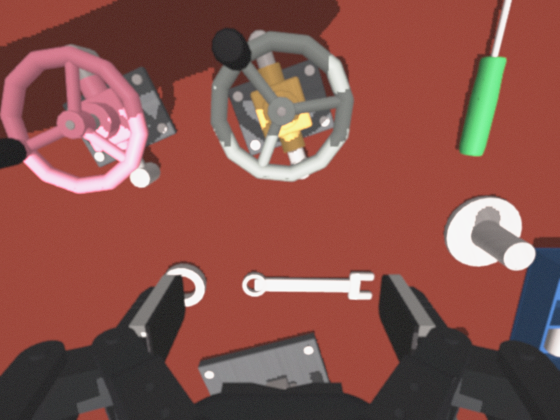

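The grey wheel with the brass body has its hub near (283,110) and its crank near (233,47). Pink is at the left. Here is a close crop.

```bash
python3 - <<'E'
import cv2
a=cv2.imread("pics/v_wrist.png")[15:195,190:370]
cv2.imwrite("pics/v_crop.png",cv2.resize(a,None,fx=3.3,fy=3.3,interpolation=cv2.INTER_CUBIC)); print(594/180)
E
```

```text
3.3
```

View pics/v_crop.png

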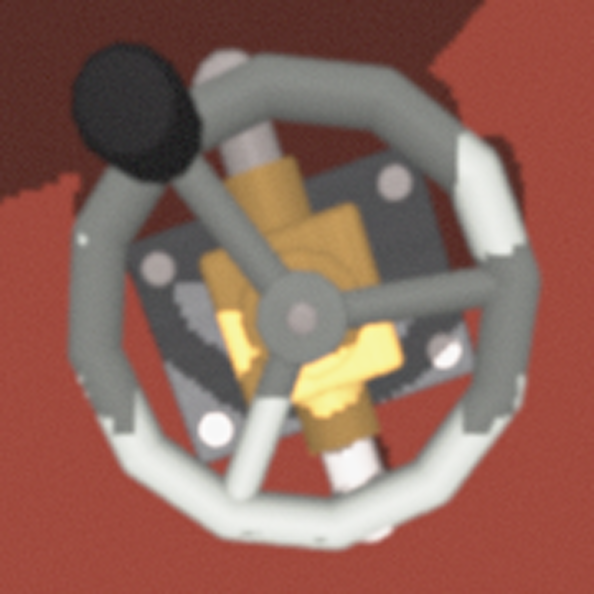

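```bash
python3 - <<'E'
from h import *
W=vision.get_calibration("wrist");u=lambda x,y:(190+(x+.5)/3.3-.5,15+(y+.5)/3.3-.5)
h=atz(W,u(301,314),.100);k=atz(W,u(128,98),.152);d=(k-h)[:2]
print("hub",h,"crank",k,"r",np.linalg.norm(d),"ang",np.degrees(np.arctan2(d[1],d[0])))
for p in [(75,340),(535,285),(275,60),(310,545)]: print(atz(W,u(*p),.093))
print("pink hub",atz(W,(72,124),.1))
S=vision.get_calibration("side");print("pink crank",atz(S,(157,172),.152))
E
```

```text
hub [0.5152 0.2208 0.1   ] crank [0.4815 0.2629 0.152 ] r 0.05394820275080947 ang 128.65387140917886
[0.4565 0.2141 0.093 ]
[0.575  0.2277 0.093 ]
[0.5089 0.2794 0.093 ]
[0.5176 0.1597 0.093 ]
pink hub [0.3392 0.2093 0.1   ]
pink crank [0.2885 0.1811 0.152 ]
```

The hub is at (0.5155, 0.221) and the crank at (0.4815, 0.2625), with r = 54 mm against a nominal 55. I'll move above the crank and come down with the jaws along world x.

Request:
play_rows(offset=[[-12, -38, 0], [-12, -38, 0], [-11, -37, 0], [0, 0, 25], [0, 0, 25]], turn=[[0, 0, 0], [0, 0, 0], [0, 0, 0], [0, 0, 0], [0, 0, 0]], gripper=[1, 1, 1, 1, 1])

```text
clock: 15.48
position: [0.4813, 0.2635, 0.2012]
tool_rot: [[1.0, 0.002, 0.001], [0.002, -1.0, 0.0], [0.001, -0.0, -1.0]]
contact_force: [0.1, -0.6, -0.5]
width: 1.002
```

```bash
python3 look.py w side,190,110,300,210 scene,260,110,360,220
```

```text
15.475 [0.4813 0.2635 0.2012] [1.     0.0017 0.0012] [ 0.0789 -0.5987 -0.5368] 1.0019647071711721
tcp in jig mm 110.89273316666231 444.08084950761537
side scale 5.0
scene scale 5.0
```

View pics/w_side.png

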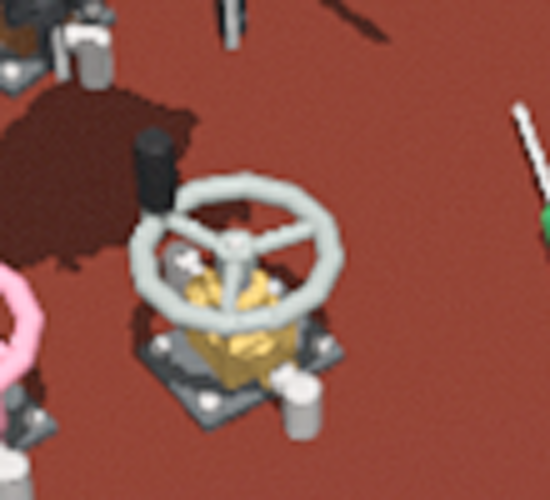

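View pics/w_scene.png

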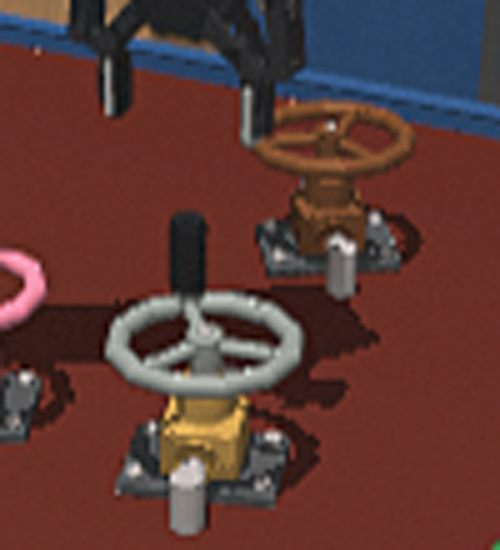

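The fingers straddle the crank symmetrically in the scene picture (pads at 115 and 255, crank at 188). Going down and gripping.

Request:
play_rows(offset=[[0, 0, 30], [0, 0, 30], [0, 0, 28], [0, 0, 0], [0, 0, 0]], turn=[[0, 0, 0], [0, 0, 0], [0, 0, 0], [0, 0, 0], [0, 0, 0]], gripper=[1, 1, 1, 1, 0.6])

```text
clock: 16.2
position: [0.4822, 0.2633, 0.1149]
tool_rot: [[1.0, -0.0, 0.002], [-0.0, -1.0, 0.001], [0.002, -0.001, -1.0]]
contact_force: [-0.8, 0.3, 1.2]
width: 0.815
```

Request:
play_rows(offset=[[0, 0, 0], [0, 0, 0], [0, 0, 0], [0, 0, 0], [0, 0, 0]], turn=[[0, 0, 0], [0, 0, 0], [0, 0, 0], [0, 0, 0], [0, 0, 0]], gripper=[0.4, 0, 0, 0, 0])

```text
clock: 16.82
position: [0.4817, 0.2631, 0.1145]
tool_rot: [[1.0, 0.0, 0.001], [0.0, -1.0, 0.001], [0.001, -0.001, -1.0]]
contact_force: [-0.4, -0.7, 5.5]
width: 0.261
```

```bash
python3 look.py x side,190,110,300,210 scene,260,110,360,220; python3 -c "
from h import *;print(env.state()['joint_pos'])"
```

```text
16.825 [0.4817 0.2631 0.1145] [1.     0.0002 0.0013] [-0.3901 -0.6905  5.519 ] 0.2606049510443157
tcp in jig mm 111.16473497181481 443.54269474587386
side scale 5.0
scene scale 5.0
[-0.1255  0.4917 -0.5318  1.9014  0.3296  0.834  -0.8294]
```

View pics/x_side.png

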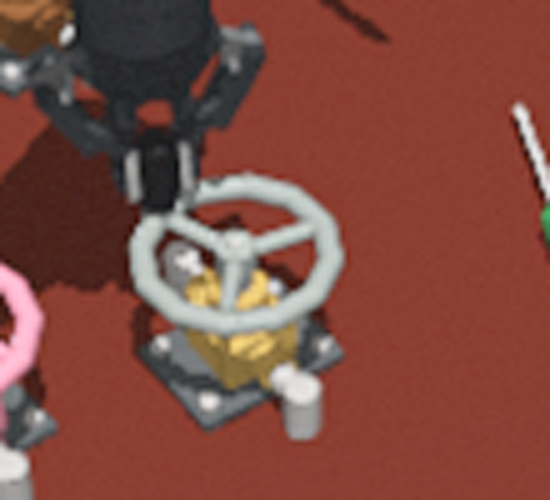

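View pics/x_scene.png

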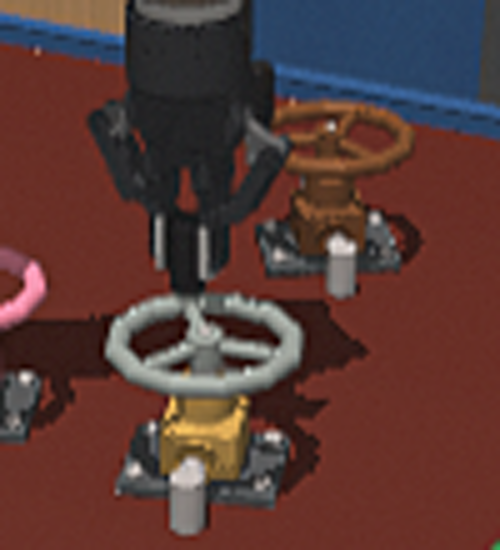

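The crank is gripped (width 0.26, about 22 mm), so I'll work out the clockwise circle table. The closed stop can't come before 144°, so the first 130° is safe.

```bash
cat > tab.py <<'E'
# usage: tab.py cx cy r a0 step n   -> tool offsets per row (tool x=world x, tool y=-world y), mm
import sys,numpy as np
cx,cy,r,a0,st,n=map(float,sys.argv[1:]);n=int(n)
a=np.radians(a0+st*np.arange(n+1));P=np.round(2*np.c_[1e3*cx+r*np.cos(a),-(1e3*cy+r*np.sin(a))])/2
D=np.diff(P,axis=0)
for i in range(0,n,5): print("to %.1f"%(a0+st*min(i+5,n)),[[x,y,0] for x,y in D[i:i+5].tolist()])
E
python3 tab.py .516 .2201 55 128.6 -13 10; python3 tab.py .516 .2201 55 -1.4 -3 75
```

```text
to 63.6 [[10.5, -6.5, 0], [12.0, -4.5, 0], [12.5, -1.0, 0], [12.0, 1.5, 0], [12.0, 4.0, 0]]
to -1.4 [[10.5, 7.0, 0], [8.5, 9.0, 0], [6.5, 10.5, 0], [4.0, 12.0, 0], [1.0, 12.0, 0]]
to -16.4 [[0.0, 3.0, 0], [-0.5, 3.0, 0], [-0.5, 3.0, 0], [-0.5, 2.5, 0], [-0.5, 3.0, 0]]
to -31.4 [[-1.0, 2.5, 0], [-1.0, 3.0, 0], [-1.5, 2.5, 0], [-1.0, 2.5, 0], [-1.5, 2.5, 0]]
to -46.4 [[-1.5, 2.5, 0], [-2.0, 2.5, 0], [-1.5, 2.0, 0], [-2.0, 2.0, 0], [-2.0, 2.0, 0]]
to -61.4 [[-2.0, 2.0, 0], [-2.5, 2.0, 0], [-2.5, 1.5, 0], [-2.0, 1.5, 0], [-2.5, 1.5, 0]]
to -76.4 [[-2.5, 1.5, 0], [-3.0, 1.0, 0], [-2.5, 1.0, 0], [-3.0, 1.0, 0], [-2.5, 1.0, 0]]
to -91.4 [[-3.0, 0.5, 0], [-2.5, 0.5, 0], [-3.0, 0.0, 0], [-3.0, 0.5, 0], [-3.0, 0.0, 0]]
to -106.4 [[-2.5, -0.5, 0], [-3.0, 0.0, 0], [-3.0, -0.5, 0], [-2.5, -0.5, 0], [-3.0, -1.0, 0]]
to -121.4 [[-3.0, -0.5, 0], [-2.5, -1.0, 0], [-2.5, -1.5, 0], [-2.5, -1.0, 0], [-2.5, -1.5, 0]]
to -136.4 [[-2.5, -1.5, 0], [-2.5, -2.0, 0], [-2.0, -1.5, 0], [-2.5, -2.0, 0], [-2.0, -2.0, 0]]
to -151.4 [[-2.0, -2.5, 0], [-1.5, -2.0, 0], [-2.0, -2.5, 0], [-1.5, -2.5, 0], [-1.5, -2.5, 0]]
to -166.4 [[-1.0, -2.5, 0], [-1.5, -2.5, 0], [-1.0, -2.5, 0], [-0.5, -3.0, 0], [-1.0, -2.5, 0]]
to -181.4 [[-0.5, -3.0, 0], [-0.5, -3.0, 0], [-0.5, -2.5, 0], [0.0, -3.0, 0], [0.0, -3.0, 0]]
to -196.4 [[0.0, -3.0, 0], [0.5, -2.5, 0], [0.5, -3.0, 0], [0.5, -3.0, 0], [0.5, -2.5, 0]]
to -211.4 [[1.0, -3.0, 0], [1.0, -2.5, 0], [1.5, -2.5, 0], [1.0, -3.0, 0], [1.5, -2.5, 0]]
to -226.4 [[1.5, -2.0, 0], [2.0, -2.5, 0], [1.5, -2.0, 0], [2.0, -2.5, 0], [2.0, -2.0, 0]]
```

Request:
play_rows(offset=[[10.5, -6.5, 0], [12, -4.5, 0], [12.5, -1, 0], [12, 1.5, 0], [12, 4, 0]], turn=[[0, 0, 0], [0, 0, 0], [0, 0, 0], [0, 0, 0], [0, 0, 0]], gripper=[0, 0, 0, 0, 0])

```text
clock: 17.55
position: [0.5401, 0.2698, 0.1145]
tool_rot: [[1.0, 0.001, -0.0], [0.001, -1.0, 0.0], [-0.0, -0.0, -1.0]]
contact_force: [-4.5, -2.6, 7.9]
width: 0.264
```

```bash
cat > st.py <<'E'
from h import *
s=env.state();C=np.array([.516,.2201]);d=s["position"][:2]-C;a=np.arctan2(d[1],d[0]);f=s["contact_force"]
print("t",s["clock"],"pos",s["position"],"r",1e3*np.hypot(*d),"ang",np.degrees(a),"Ft",-np.sin(a)*f[0]+np.cos(a)*f[1],"Fr",np.cos(a)*f[0]+np.sin(a)*f[1],"Fz",f[2],"M",s["moment"],"w",s["width"],"tilt",s["tool_rot"][:,2],"tx",s["tool_rot"][:2,0]); print(s["joint_pos"])
E
python3 st.py
```

```text
t 17.55 pos [0.5401 0.2698 0.1145] r 55.20144298950521 ang 64.145122129885 Ft 2.9308865415007617 Fr -4.326869846355129 Fz 7.918876890797432 M [-0.4771  0.923  -0.004 ] w 0.263566031631378 tilt [-0.0003  0.0002 -1.    ] tx [1.     0.0009]
[-0.1241  0.5745 -0.5112  1.7625  0.3472  0.8955 -0.7858]
```

Tracking well: r = 55.2 with about 3 N tangential. Continuing.

Request:
play_rows(offset=[[10.5, 7, 0], [8.5, 9, 0], [6.5, 10.5, 0], [4, 12, 0], [1, 12, 0]], turn=[[0, 0, 0], [0, 0, 0], [0, 0, 0], [0, 0, 0], [0, 0, 0]], gripper=[0, 0, 0, 0, 0])

```text
clock: 18.18
position: [0.5712, 0.2199, 0.1145]
tool_rot: [[1.0, 0.001, 0.001], [0.001, -1.0, 0.002], [0.001, -0.002, -1.0]]
contact_force: [-2.6, 2.2, 6.3]
width: 0.265
```

```bash
python3 st.py
```

```text
t 18.175 pos [0.5712 0.2199 0.1145] r 55.19823610775566 ang -0.2152404591580817 Ft 2.217674073692261 Fr -2.609179307091232 Fz 6.32302520063223 M [ 0.5122  0.6779 -0.0447] w 0.26514029738704364 tilt [ 0.0014  0.0022 -1.    ] tx [1.     0.0009]
[-0.0361  0.5846 -0.5033  1.743   0.3448  0.9007 -0.6845]
```

Request:
play_rows(offset=[[0, 3, 0], [-0.5, 3, 0], [-0.5, 3, 0], [-0.5, 2.5, 0], [-0.5, 3, 0]], turn=[[0, 0, 0], [0, 0, 0], [0, 0, 0], [0, 0, 0], [0, 0, 0]], gripper=[0, 0, 0, 0, 0])

```text
clock: 18.8
position: [0.5692, 0.2054, 0.1145]
tool_rot: [[1.0, 0.001, 0.002], [0.001, -1.0, 0.002], [0.002, -0.002, -1.0]]
contact_force: [-1.2, 2.5, 5.6]
width: 0.264
```

Request:
play_rows(offset=[[-1, 2.5, 0], [-1, 3, 0], [-1.5, 2.5, 0], [-1, 2.5, 0], [-1.5, 2.5, 0]], turn=[[0, 0, 0], [0, 0, 0], [0, 0, 0], [0, 0, 0], [0, 0, 0]], gripper=[0, 0, 0, 0, 0])

```text
clock: 19.42
position: [0.5636, 0.1923, 0.1145]
tool_rot: [[1.0, 0.001, 0.002], [0.001, -1.0, 0.002], [0.002, -0.002, -1.0]]
contact_force: [0.5, 1.7, 5.6]
width: 0.26
```

Request:
play_rows(offset=[[-1.5, 2.5, 0], [-2, 2.5, 0], [-1.5, 2, 0], [-2, 2, 0], [-2, 2, 0]], turn=[[0, 0, 0], [0, 0, 0], [0, 0, 0], [0, 0, 0], [0, 0, 0]], gripper=[0, 0, 0, 0, 0])

```text
clock: 20.05
position: [0.5549, 0.1811, 0.1145]
tool_rot: [[1.0, 0.0, 0.003], [0.0, -1.0, 0.002], [0.003, -0.002, -1.0]]
contact_force: [0.4, 3.0, 5.3]
width: 0.265
```

Request:
play_rows(offset=[[-2, 2, 0], [-2.5, 2, 0], [-2.5, 1.5, 0], [-2, 1.5, 0], [-2.5, 1.5, 0]], turn=[[0, 0, 0], [0, 0, 0], [0, 0, 0], [0, 0, 0], [0, 0, 0]], gripper=[0, 0, 0, 0, 0])

```text
clock: 20.68
position: [0.5436, 0.1724, 0.1145]
tool_rot: [[1.0, 0.0, 0.003], [0.0, -1.0, 0.002], [0.003, -0.002, -1.0]]
contact_force: [1.2, 2.3, 4.8]
width: 0.263
```

Request:
play_rows(offset=[[-2.5, 1.5, 0], [-3, 1, 0], [-2.5, 1, 0], [-3, 1, 0], [-2.5, 1, 0]], turn=[[0, 0, 0], [0, 0, 0], [0, 0, 0], [0, 0, 0], [0, 0, 0]], gripper=[0, 0, 0, 0, 0])

```text
clock: 21.3
position: [0.5303, 0.1669, 0.1145]
tool_rot: [[1.0, 0.0, 0.003], [0.0, -1.0, 0.002], [0.003, -0.002, -1.0]]
contact_force: [1.6, 3.4, 5.3]
width: 0.263
```

Request:
play_rows(offset=[[-3, 0.5, 0], [-2.5, 0.5, 0], [-3, 0, 0], [-3, 0.5, 0], [-3, 0, 0]], turn=[[0, 0, 0], [0, 0, 0], [0, 0, 0], [0, 0, 0], [0, 0, 0]], gripper=[0, 0, 0, 0, 0])

```text
clock: 21.92
position: [0.516, 0.165, 0.1145]
tool_rot: [[1.0, -0.0, 0.004], [-0.0, -1.0, 0.001], [0.004, -0.001, -1.0]]
contact_force: [2.3, 1.8, 4.5]
width: 0.268
```

Request:
play_rows(offset=[[-2.5, -0.5, 0], [-3, 0, 0], [-3, -0.5, 0], [-2.5, -0.5, 0], [-3, -1, 0]], turn=[[0, 0, 0], [0, 0, 0], [0, 0, 0], [0, 0, 0], [0, 0, 0]], gripper=[0, 0, 0, 0, 0])

```text
clock: 22.55
position: [0.5022, 0.1669, 0.1145]
tool_rot: [[1.0, -0.001, 0.004], [-0.001, -1.0, 0.0], [0.004, -0.0, -1.0]]
contact_force: [2.2, 0.7, 7.2]
width: 0.266
```

Request:
play_rows(offset=[[-3, -0.5, 0], [-2.5, -1, 0], [-2.5, -1.5, 0], [-2.5, -1, 0], [-2.5, -1.5, 0]], turn=[[0, 0, 0], [0, 0, 0], [0, 0, 0], [0, 0, 0], [0, 0, 0]], gripper=[0, 0, 0, 0, 0])

```text
clock: 23.18
position: [0.4892, 0.1721, 0.1144]
tool_rot: [[1.0, -0.001, 0.004], [-0.001, -1.0, -0.0], [0.004, 0.0, -1.0]]
contact_force: [2.0, -0.8, 6.8]
width: 0.266
```

Request:
play_rows(offset=[[-2.5, -1.5, 0], [-2.5, -2, 0], [-2, -1.5, 0], [-2.5, -2, 0], [-2, -2, 0]], turn=[[0, 0, 0], [0, 0, 0], [0, 0, 0], [0, 0, 0], [0, 0, 0]], gripper=[0, 0, 0, 0, 0])

```text
clock: 23.8
position: [0.4777, 0.1808, 0.1144]
tool_rot: [[1.0, -0.001, 0.003], [-0.001, -1.0, -0.001], [0.003, 0.001, -1.0]]
contact_force: [3.0, -1.4, 7.6]
width: 0.263
```

Request:
play_rows(offset=[[-2, -2.5, 0], [-1.5, -2, 0], [-2, -2.5, 0], [-1.5, -2.5, 0], [-1.5, -2.5, 0]], turn=[[0, 0, 0], [0, 0, 0], [0, 0, 0], [0, 0, 0], [0, 0, 0]], gripper=[0, 0, 0, 0, 0])

```text
clock: 24.42
position: [0.4687, 0.1923, 0.1144]
tool_rot: [[1.0, -0.001, 0.002], [-0.001, -1.0, -0.002], [0.002, 0.002, -1.0]]
contact_force: [1.7, -2.1, 10.3]
width: 0.263
```

Request:
play_rows(offset=[[-1, -2.5, 0], [-1.5, -2.5, 0], [-1, -2.5, 0], [-0.5, -3, 0], [-1, -2.5, 0]], turn=[[0, 0, 0], [0, 0, 0], [0, 0, 0], [0, 0, 0], [0, 0, 0]], gripper=[0, 0, 0, 0, 0])

```text
clock: 25.05
position: [0.464, 0.2028, 0.1144]
tool_rot: [[1.0, -0.002, 0.002], [-0.002, -1.0, -0.005], [0.002, 0.005, -1.0]]
contact_force: [1.9, -11.7, 13.9]
width: 0.264
```

The tangential force jumped to about 12 N and the motion fell short, so that's the stop. I'll confirm with a slight extra press and a pause.

```bash
python3 st.py
```

```text
t 25.05 pos [0.464  0.2028 0.1144] r 54.840228943022574 ang -161.5804915730105 Ft 11.650374743531733 Fr 1.9283319979017675 Fz 13.94922753834601 M [-2.3831 -0.4028 -0.0511] w 0.26432033015484635 tilt [ 0.0019 -0.0053 -1.    ] tx [ 1.     -0.0023]
[-0.019   0.4273 -0.5429  2.0017  0.3129  0.794  -0.7468]
```

Request:
play_rows(offset=[[-0.5, -1.5, 0], [0, -1, 0], [0, 0, 0], [0, 0, 0], [0, 0, 0]], turn=[[0, 0, 0], [0, 0, 0], [0, 0, 0], [0, 0, 0], [0, 0, 0]], gripper=[0, 0, 0, 0, 0])

```text
clock: 25.68
position: [0.4639, 0.2028, 0.1143]
tool_rot: [[1.0, -0.005, 0.002], [-0.005, -1.0, -0.008], [0.002, 0.008, -1.0]]
contact_force: [1.8, -13.4, 16.4]
width: 0.269
```

```bash
python3 st.py; python3 look.py stop side,190,110,300,210 scene,260,110,360,220 wrist,0,0,560,420
```

```text
t 25.675 pos [0.4639 0.2028 0.1143] r 54.88473864144624 ang -161.65219512452774 Ft 13.254216300717928 Fr 2.448698172716287 Fz 16.407088426264053 M [-2.7624 -0.2054  0.0017] w 0.26864863460532495 tilt [ 0.0017 -0.008  -1.    ] tx [ 1.     -0.0046]
[-0.0224  0.4277 -0.541   2.0008  0.3147  0.7961 -0.7519]
25.675 [0.4639 0.2028 0.1143] [ 1.     -0.0046  0.0017] [  1.848  -13.3512  16.4071] 0.26864863460532495
tcp in jig mm 76.43768441410973 391.1537557775544
side scale 5.0
scene scale 5.0
wrist scale 1.0
```

View pics/stop_side.png

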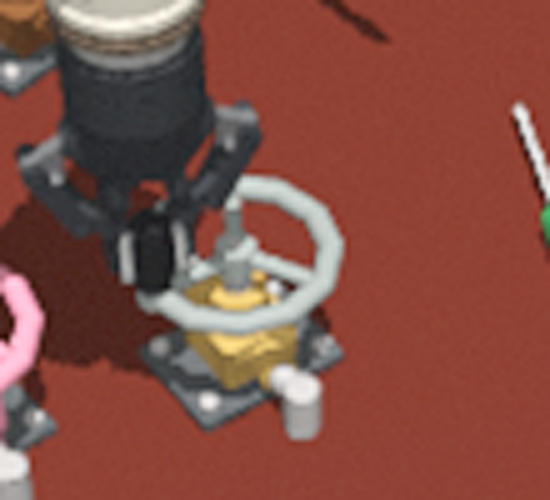

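View pics/stop_scene.png

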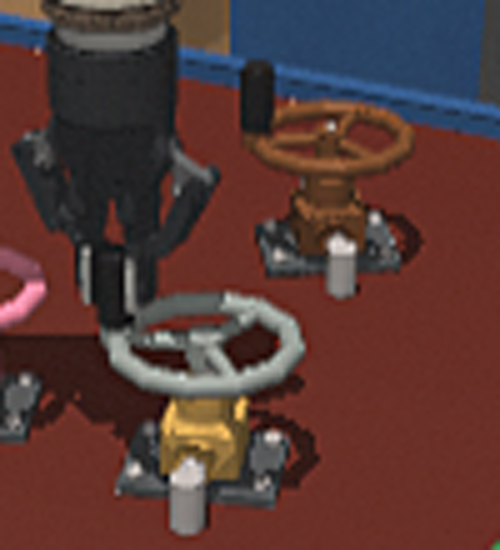

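The stop is firm: 13 N with no motion. The TCP angle is -161.6°, or 290° (0.81 turn) from the start, which lies inside the stated range. Now the anticlockwise table, starting from the commanded angle of about -169.

```bash
python3 tab.py .516 .2201 55 -169.1 20 35
```

```text
to -69.1 [[7.0, 17.5, 0], [12.5, 14.5, 0], [16.5, 9.5, 0], [19.0, 3.0, 0], [18.5, -3.5, 0]]
to 30.9 [[16.5, -10.0, 0], [12.0, -15.0, 0], [6.5, -18.0, 0], [-0.5, -19.0, 0], [-7.0, -18.0, 0]]
to 130.9 [[-12.5, -14.5, 0], [-16.5, -9.0, 0], [-19.0, -3.0, 0], [-18.5, 3.5, 0], [-16.5, 10.0, 0]]
to 230.9 [[-12.0, 14.5, 0], [-6.5, 18.0, 0], [0.5, 19.5, 0], [7.0, 17.5, 0], [12.5, 14.5, 0]]
to 330.9 [[16.5, 9.5, 0], [19.0, 3.0, 0], [18.5, -3.5, 0], [16.5, -10.0, 0], [12.0, -15.0, 0]]
to 430.9 [[6.5, -18.0, 0], [-0.5, -19.0, 0], [-7.0, -18.0, 0], [-12.5, -14.5, 0], [-16.5, -9.0, 0]]
to 530.9 [[-19.0, -3.0, 0], [-18.5, 3.5, 0], [-16.5, 10.0, 0], [-12.0, 14.5, 0], [-6.5, 18.0, 0]]
```

Request:
play_rows(offset=[[7, 17.5, 0], [12.5, 14.5, 0], [16.5, 9.5, 0], [19, 3, 0], [18.5, -3.5, 0]], turn=[[0, 0, 0], [0, 0, 0], [0, 0, 0], [0, 0, 0], [0, 0, 0]], gripper=[0, 0, 0, 0, 0])

```text
clock: 26.45
position: [0.5356, 0.1685, 0.1144]
tool_rot: [[1.0, -0.0, -0.0], [-0.0, -1.0, 0.001], [-0.0, -0.001, -1.0]]
contact_force: [-5.4, 5.7, 11.0]
width: 0.265
```

```bash
python3 st.py
```

```text
t 26.45 pos [0.5356 0.1685 0.1144] r 55.22295050493079 ang -69.26606289803784 Ft -3.0885775181195627 Fr -7.226061126767709 Fz 11.016969568565237 M [1.2614 1.1931 0.0023] w 0.26546100055947347 tilt [-0.0001  0.0005 -1.    ] tx [ 1.     -0.0005]
[ 0.0525  0.5087 -0.5146  1.8698  0.3251  0.8465 -0.6264]
```

Request:
play_rows(offset=[[16.5, -10, 0], [12, -15, 0], [6.5, -18, 0], [-0.5, -19, 0], [-7, -18, 0]], turn=[[0, 0, 0], [0, 0, 0], [0, 0, 0], [0, 0, 0], [0, 0, 0]], gripper=[0, 0, 0, 0, 0])

```text
clock: 27.08
position: [0.5645, 0.2465, 0.1144]
tool_rot: [[1.0, -0.002, 0.002], [-0.002, -1.0, -0.002], [0.002, 0.002, -1.0]]
contact_force: [-1.8, -5.0, 11.3]
width: 0.265
```

```bash
python3 st.py
```

```text
t 27.075 pos [0.5645 0.2465 0.1144] r 55.24600054484756 ang 28.59444836001596 Ft -3.5477554533164404 Fr -4.008495707971049 Fz 11.281127375079267 M [-0.9642  0.4838 -0.0105] w 0.2650616173224116 tilt [ 0.0023 -0.0022 -1.    ] tx [ 1.     -0.0021]
[-0.0853  0.5912 -0.5026  1.732   0.3516  0.9077 -0.7373]
```

Request:
play_rows(offset=[[-12.5, -14.5, 0], [-16.5, -9, 0], [-19, -3, 0], [-18.5, 3.5, 0], [-16.5, 10, 0]], turn=[[0, 0, 0], [0, 0, 0], [0, 0, 0], [0, 0, 0], [0, 0, 0]], gripper=[0, 0, 0, 0, 0])

```text
clock: 27.7
position: [0.4806, 0.2622, 0.1145]
tool_rot: [[1.0, 0.001, 0.003], [0.001, -1.0, 0.002], [0.003, -0.002, -1.0]]
contact_force: [3.7, -0.8, 7.6]
width: 0.264
```

```bash
python3 st.py
```

```text
t 27.7 pos [0.4806 0.2622 0.1145] r 55.05938461234641 ang 130.07577861774163 Ft -2.348288862893872 Fr -3.010938954745598 Fz 7.583833065452037 M [-0.1369 -0.9229  0.0199] w 0.2641043401124245 tilt [ 0.0034  0.002  -1.    ] tx [1.     0.0011]
[-0.1228  0.4884 -0.5335  1.9071  0.3299  0.829  -0.8289]
```

Request:
play_rows(offset=[[-12, 14.5, 0], [-6.5, 18, 0], [0.5, 19.5, 0], [7, 17.5, 0], [12.5, 14.5, 0]], turn=[[0, 0, 0], [0, 0, 0], [0, 0, 0], [0, 0, 0], [0, 0, 0]], gripper=[0, 0, 0, 0, 0])

```text
clock: 28.32
position: [0.4812, 0.1774, 0.1145]
tool_rot: [[1.0, 0.001, 0.001], [0.001, -1.0, 0.001], [0.001, -0.001, -1.0]]
contact_force: [0.2, 6.1, 6.6]
width: 0.264
```

```bash
python3 st.py
```

```text
t 28.325 pos [0.4812 0.1774 0.1145] r 55.05230849899175 ang -129.15326991569614 Ft -3.668100930738983 Fr -4.882937567986744 Fz 6.618272312669152 M [ 1.34   -0.1554 -0.0252] w 0.26398496007477734 tilt [ 0.001   0.0007 -1.    ] tx [1.     0.0008]
[ 0.0333  0.4346 -0.5318  1.9878  0.3033  0.7954 -0.6715]
```

Request:
play_rows(offset=[[16.5, 9.5, 0], [19, 3, 0], [18.5, -3.5, 0], [16.5, -10, 0], [12, -15, 0]], turn=[[0, 0, 0], [0, 0, 0], [0, 0, 0], [0, 0, 0], [0, 0, 0]], gripper=[0, 0, 0, 0, 0])

```text
clock: 28.95
position: [0.5638, 0.1925, 0.1144]
tool_rot: [[1.0, -0.001, -0.001], [-0.001, -1.0, -0.001], [-0.001, 0.001, -1.0]]
contact_force: [-6.1, 1.5, 15.0]
width: 0.26
```

```bash
python3 st.py
```

```text
t 28.95 pos [0.5638 0.1925 0.1144] r 55.23083716160936 ang -29.989723507554643 Ft -1.7110431778149338 Fr -6.051254763459999 Fz 14.954043478235006 M [0.0686 1.5273 0.0366] w 0.2598886291427356 tilt [-0.0008 -0.0014 -1.    ] tx [ 1.     -0.0013]
[ 0.0034  0.5602 -0.4991  1.7824  0.3358  0.8855 -0.6483]
```

Request:
play_rows(offset=[[6.5, -18, 0], [-0.5, -19, 0], [-7, -18, 0], [-12.5, -14.5, 0], [-16.5, -9, 0]], turn=[[0, 0, 0], [0, 0, 0], [0, 0, 0], [0, 0, 0], [0, 0, 0]], gripper=[0, 0, 0, 0, 0])

```text
clock: 29.58
position: [0.5356, 0.2717, 0.1145]
tool_rot: [[1.0, -0.001, 0.004], [-0.001, -1.0, 0.0], [0.004, -0.0, -1.0]]
contact_force: [2.1, -3.4, 8.7]
width: 0.265
```

```bash
python3 st.py
```

```text
t 29.575 pos [0.5356 0.2717 0.1145] r 55.14612411274714 ang 69.21185946220382 Ft -3.2122185963023124 Fr -2.407170441754965 Fz 8.721738081458064 M [-0.5834 -0.3956  0.001 ] w 0.264646156624843 tilt [ 0.0039  0.0004 -1.    ] tx [ 1.     -0.0009]
[-0.1329  0.5663 -0.5066  1.7744  0.345   0.8861 -0.7942]
```

The unwrapped angle is now 429°; the target is -161.6 + 720 = 558.4°. One more coarse call, then fine steps.

Request:
play_rows(offset=[[-19, -3, 0], [-18.5, 3.5, 0], [-16.5, 10, 0], [-12, 14.5, 0], [-6.5, 18, 0]], turn=[[0, 0, 0], [0, 0, 0], [0, 0, 0], [0, 0, 0], [0, 0, 0]], gripper=[0, 0, 0, 0, 0])

```text
clock: 30.2
position: [0.4618, 0.2297, 0.1145]
tool_rot: [[1.0, 0.001, 0.003], [0.001, -1.0, 0.002], [0.003, -0.002, -1.0]]
contact_force: [5.0, 2.3, 3.0]
width: 0.263
```

```bash
python3 st.py;  python3 tab.py .516 .2201 55 530.9 5.5 5
```

```text
t 30.2 pos [0.4618 0.2297 0.1145] r 55.00610821052197 ang 169.947007411795 Ft -3.1200158458133362 Fr -4.540169900075885 Fz 3.042457463029427 M [ 0.4464 -1.2892  0.0174] w 0.26272849275884225 tilt [ 0.0031  0.0022 -1.    ] tx [1.     0.0015]
[-0.0713  0.4387 -0.537   1.9829  0.3088  0.7958 -0.783 ]
to 558.4 [[-0.5, 5.5, 0], [0.0, 5.0, 0], [0.5, 5.5, 0], [1.0, 5.0, 0], [1.5, 5.5, 0]]
```

Request:
play_rows(offset=[[-0.5, 5.5, 0], [0, 5, 0], [0.5, 5.5, 0], [1, 5, 0], [1.5, 4.5, 0]], turn=[[0, 0, 0], [0, 0, 0], [0, 0, 0], [0, 0, 0], [0, 0, 0]], gripper=[0, 0, 0, 0, 0])

```text
clock: 30.82
position: [0.4636, 0.2037, 0.1144]
tool_rot: [[1.0, 0.001, 0.001], [0.001, -1.0, 0.001], [0.001, -0.001, -1.0]]
contact_force: [-3.0, 1.1, 12.0]
width: 0.261
```

Request:
play_rows(offset=[[0, 0, 0], [0, 0, 0], [0, 0, 0], [0, 0, 0], [0, 0, 0]], turn=[[0, 0, 0], [0, 0, 0], [0, 0, 0], [0, 0, 0], [0, 0, 0]], gripper=[0, 0, 0, 0, 0])

```text
clock: 31.45
position: [0.4639, 0.2029, 0.1144]
tool_rot: [[1.0, -0.0, 0.001], [-0.0, -1.0, -0.001], [0.001, 0.001, -1.0]]
contact_force: [-2.8, -0.2, 11.9]
width: 0.263
```

```bash
python3 st.py
```

```text
t 31.45 pos [0.4639 0.2029 0.1144] r 54.82068351159834 ang -161.7258909935379 Ft -0.6616947231562772 Fr 2.731506771201844 Fz 11.923109838753833 M [-0.0818  0.4403  0.0207] w 0.26255703971123945 tilt [ 0.0009 -0.0006 -1.    ] tx [ 1.     -0.0002]
[-0.0227  0.425  -0.5343  2.0027  0.3014  0.7901 -0.7325]
```

The TCP angle is -161.7° against -161.65° at the stop. I'll compare the wheel in the images with those taken at the stop.

```bash
python3 look.py fin side,190,110,300,210 scene,260,110,360,220 wrist,0,0,560,420; python3 - <<'E'
import cv2,numpy as np
for n in ("side","scene","wrist"):
    a=cv2.imread(f"pics/stop_{n}.png");b=cv2.imread(f"pics/fin_{n}.png")
    d=cv2.absdiff(a,b).max(2);print(n,d.mean(),(d>40).sum())
    g=lambda i:np.float32(cv2.cvtColor(i,6))
    print(cv2.phaseCorrelate(g(a),g(b)))
w=[cv2.imread(f"pics/{t}_{n}.png") for n in("side","scene") for t in("stop","fin")]
w=[cv2.resize(i,(390,290)) for i in w]
cv2.imwrite("pics/cmp.png",np.vstack([np.hstack(w[:2]),np.hstack(w[2:])]))
E
python3 st.py
```

```text
31.45 [0.4639 0.2029 0.1144] [ 1.     -0.0002  0.0009] [-2.8012 -0.2282 11.9231] 0.26255703971123945
tcp in jig mm 76.50025923888978 391.2256254234606
side scale 5.0
scene scale 5.0
wrist scale 1.0
side 2.819243636363636 338
((0.012108189087712162, -0.00269303688176592), 0.7579882388644749)
scene 2.3150327272727274 353
((0.007626006978824762, 0.00037803519978751865), 0.8839866684807671)
wrist 4.52999574829932 2632
((0.1592624006560186, 0.3153210131856099), 0.9141646187001295)
t 31.6 pos [0.4639 0.2029 0.1144] r 54.84748612747592 ang -161.72385031565256 Ft -0.6559855768385943 Fr 2.457357488306394 Fz 12.437973829769124 M [-0.0349  0.4707 -0.0064] w 0.2643945377913856 tilt [ 0.0008 -0.0006 -1.    ] tx [ 1.     -0.0001]
[-0.0227  0.425  -0.5343  2.0027  0.3014  0.7901 -0.7325]
```

View pics/cmp.png

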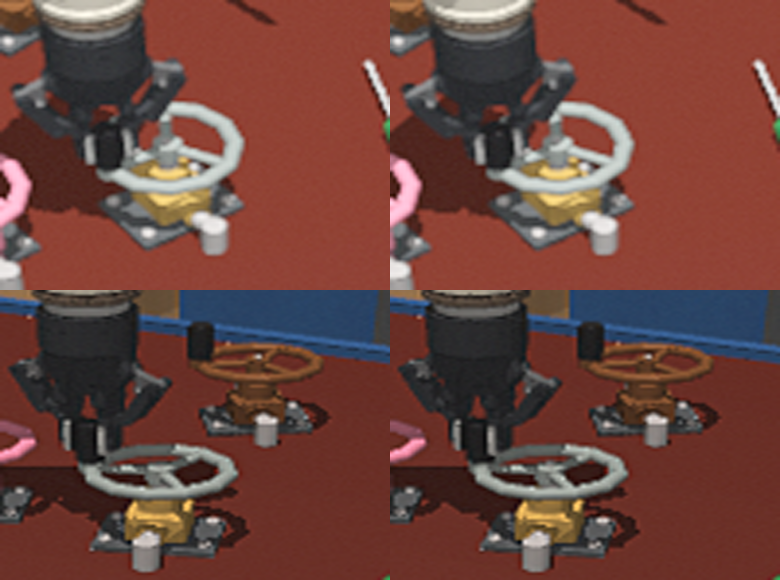

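View pics/fin_wrist.png

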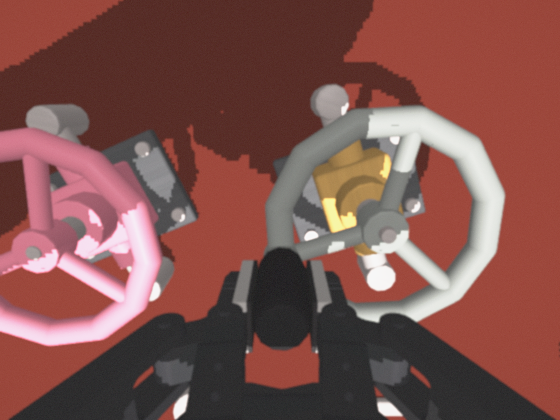

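View pics/stop_wrist.png

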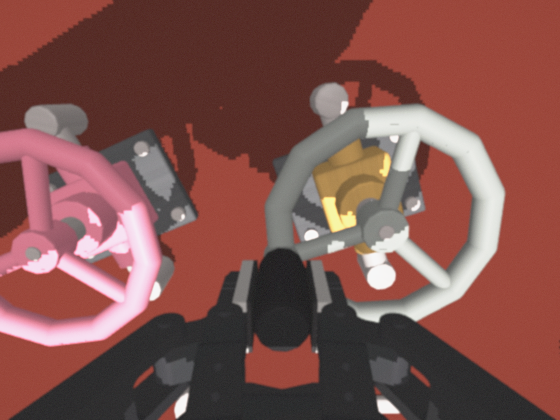

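The wheel matches the stop pictures in every view, two turns later, and it's steady in the grip. I'll take one last look at the jig and hand in.

```bash
python3 look.py z scene,0,0,560,420; python3 - <<'E'
import cv2
a=cv2.imread("pics/z_scene.png")[240:315,170:270];b=cv2.imread("pics/k_scene.png");b=cv2.resize(b,(100,75),interpolation=cv2.INTER_AREA)
print("jig diff since bar check",cv2.absdiff(a,b).mean())
E
python3 st.py | head -1; python3 -c "
from workcell import env;print(env.finish_job())"
```

```text
31.6 [0.4639 0.2029 0.1144] [ 1.     -0.0001  0.0008] [-2.5391 -0.1477 12.438 ] 0.2643945377913856
tcp in jig mm 76.47350144223357 391.2231324838399
scene scale 1.0
jig diff since bar check 1.595288888888889
t 31.65 pos [0.4639 0.2029 0.1144] r 54.87740668481688 ang -161.71539435497752 Ft -0.1261900274082136 Fr 2.269997529290786 Fz 11.096043660656036 M [-0.1244  0.3927 -0.0249] w 0.2647055963591346 tilt [ 0.0008 -0.0006 -1.    ] tx [ 1.     -0.0002]
the job is handed in; nothing more can be done
None
```

View pics/z_scene.png

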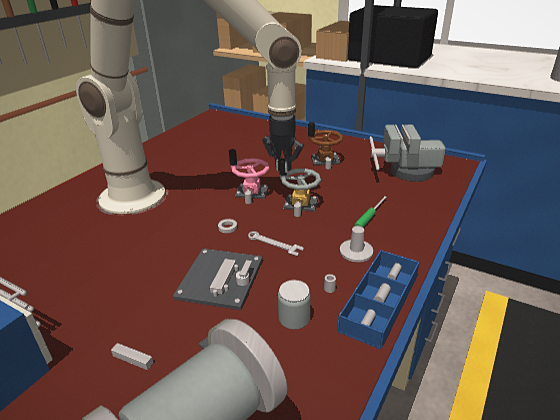

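The job is done and handed in at 31.7 s. The bar is home against all three pins, and the valve was closed to its stop and then backed off two full turns. The crank is still gripped.

- **Bar:** My first sideways push swung the bar's end past the lower side pin. I levered it back about the upper pin, then pushed it against the end pin, the side pins and the end pin again. The last pushes stalled at about 11 N (side) and 14 N (end). The side camera puts it at jig x 0..29, y −66..43 mm, against a nominal 0..30, −67..43. The scene camera reads up to about 3 mm off that, which is more than the 2 mm calibration figure.
- **Valve:** I turned the grey, brass-bodied wheel clockwise 290° until it held firm at 13 N with no motion, at a crank angle of −161.65°. Then I turned it anticlockwise two turns, ending at −161.72°, about 0.1° off. The wheel looks the same as at the stop in all three camera views.
- **Grip and bystanders:** The grip reads a steady 0.26 opening, with almost no sideways push left on the crank and about 12 N vertical force. The last scene picture shows the other tools and parts where they started.

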